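Lock the plaster vibrator's levelling foot with its jam nut

ROBOT

A 6-joint arm with a two-finger parallel gripper is mounted at the origin on a cart in front of the work surface, level with it; the furniture and walls round the work are solid. World frame = base frame: x ahead of the robot, y to its left, z up, the work surface at z = 0. Lengths are in m, angles in rad, forces in N, time in s.
With the tool pointing down it reaches from about 0.35 to 0.975 m from the base axis. Payload 4.9 kg.
Tool frame: the origin (TCP) lies on the mounting face of the last link; the fingertips stand 173 mm ahead of it and the grasp point (between the pads) lies ctrl.pinch_z ahead of it (ctrl.pinch_z is the distance from the TCP to the grasp point, in m); z points along the fingers, y is the line along which they close (so a half turn about z gives the same grasp; the last joint's range is limited). The gripper opens to 85 mm and grips with 20 to 120 N. Pads are 22 mm wide; open, the fingers measure 114 mm over their backs; the gripper's body (76 mm by 85 mm) begins 54 mm behind the grasp point. The pads swing forward as they close: fully open they stand 13 mm farther back than shut.
Start: joints at [-1.354, 0.053, 1.613, -0, 1.476, -0.119], TCP at [0.206, -0.59, 0.405] pointing down, gripper open.
Joint ranges: [-3.01, 3.01], [-1.01, 2.22], [0.06, 2.58], [-1.02, 4.17], [0.09, 2.62], [-3.14, 3.14]. Speed limits (rad/s): [2.57, 2.57, 3.14, 3.14, 3.14, 3.14].

INTERFACE

Orientations are given as a rotation vector (axis times angle).
In Python, from station import telemetry, eyes, ctrl gives the robot as it stands.
- The arm moves only by the tool apply_moves, never from a script. Its argument "plan" is a list of rows, each a list of 5 numbers: the finger opening in m, from 0 to 0.0854, then the shift along the tool's x, y, z in m, then the turn about the tool's z in rad. In form: [[jaw, x, y, z, roll], ...]. A call has 1 to 12 rows; each row is the pose to reach, as a shift and turn from the pose commanded when the call began, along the tool's axes at that moment; what a row does not reach only later rows make up. A row lasts 1/12 s, in which the tool goes at most 41.7 mm and 7.16 degrees, less where a joint would pass 70% of its speed; a pose out of reach is approached as far as the arm can. A call with a gripper value outside its range is refused whole. The fingers move at their own pace and stop on an object; "newtons" is the grip in N (left out, the last holds). Time passes only in rows, so rows that repeat a pose let the fingers close. It gives the time, the measured TCP pose, the force, the opening and the grip force at its end, in the units of the state.
- telemetry.get_obs(): the state, without advancing time (a new reading comes with each control period).
- eyes.get_image(name): name is "scene" or "top" or "wrist"; returns a dict with "img" (400x640x3 uint8, blue, green, red), "range_z" (400x640 float32, m along the optical axis (not along the pixel's ray), 0 where there is no reading), "K" (3x3 intrinsics, pixels), "dist_coeffs" ([k1, k2, p1, p2, k3] as OpenCV has them; the pictures are not rectified), "pose" (4x4, takes a point from camera to world coordinates); the wrist camera has in their place "hand_eye" (4x4, takes a point from camera to tool coordinates, whose origin is the TCP and whose axes are the flange's). Camera axes: x right, y down, z forward; pixel columns grow to the right and rows downward; lengths in m; the calibration is good to about 2 mm. A picture is of the moment at which its call begins: read the wrist's pose just before it.
- ctrl.finish_job(): hands the job in; it is judged then, once.
Trained networks look in a picture, given as the dict that the camera call returned (one of the last four; its "shot" number tells which), for a name from the list of things; names that differ only in an ending like _2 or _b are one class to them, and where a whole thing is asked for, a point or a joint stands for the part that bears it (a point fixed in the world has none). Each returns a list of dicts, best first, with "confidence" (0 to 1); they miss things now and then, are a little off and sometimes report something else, mostly with a low value. They report only what shows in the picture. A call takes as long as a camera call.
- eyes.search_frame(thing, picture): "box" ([left, top, right, bottom] in pixels, round what is visible of it).
- eyes.outline_of(thing, picture): "region" (400x640 bool, what is visible of it) and "box" ([left, top, right, bottom] in pixels, round what is visible of it).
- eyes.tip_of(thing, picture): "point" ([column, row] in pixels: a listed point, or the origin of a listed thing).
The state is a dict: "t": time; "q": joint angles; "dq": joint speeds; "effort": joint torques, N m; "tool_pos": TCP position; "tool_rot": TCP orientation; "contact_force": force on the tool from outside, world axes, zero at the start; "wrist_torque": the same for the moment, N m; "opening": finger opening in m; "grip_force": force on a finger pad.
Only numpy, scipy, OpenCV 4.12 (cv2) and the standard library are available. Lean on these libraries where they do the work, as an engineer would, in place of code of your own. Each camera call takes 0.05 s, during which the arm holds its last target. There are 200 camera calls.

TASK

The levelling foot on the side of the plaster vibrator has just been set: lock it with its jam nut. Slip the square-hole ring spanner down over the square end of the levelling screw, with its handle lying towards the control panel corner of the housing so that the housing stops it and the screw cannot turn, then swing the nut's lever clockwise until the nut is firmly tight on the lug (about 1.1 N m, some 13 N at the lever's knob) without over-tightening it and without the screw turning along. Finally lift the spanner off, lay it flat on the bench and let go; leave the other things where they are.

Things in the scene. Friction and masses are not known exactly. Their poses are not given: they have to be found in the camera images.
- vibrator: Plaster vibrator, fixed: grey box, ribbed black mat on top, dial and switch on its panel. Origin: bench level under the levelling foot's axis; z up, x roughly away from the robot. In its frame (mm) the housing fills x -60..50, y 28..168, z 12..86, its table reaches z 104; the panel is the face x = -60. A steel lug, z 30..44, stands out from the face y = 28 and holds the foot at x = y = 0.
- housing_edge (a point): The housing's upright edge between the panel and the face with the lug, at z 75 mm (x -60, y 28 in the vibrator's frame). It stops the spanner's handle: with the spanner on the screw, handle and edge meet when the spanner's x axis is 0.345 rad clockwise (from above) of the vibrator's x axis.
- foot_screw (a joint): Levelling screw, upright in the lug; rad, + is clockwise from above. At value q its square stands 0.25 + q rad clockwise of the vibrator's axes; q starts at -0.05 to 0.05. It turns easily in the lug (0.1 N m), so the stiff nut drags it round unless it is held.
- screw_head (a point): Top centre of the levelling screw's square end, z 83 mm. The square is 20 x 20 mm, z 64 to 83, its top edge eased by 1.5 mm; under it a round flange (44 mm wide, top at z 64) carries the spanner. The space above is free.
- screw_mark (a point): Scribed mark on the flange's rim, 22 mm from the screw's axis, z 64 mm: shows whether the screw has turned.
- jam_nut (a joint): Jam nut (hexagon, 30 mm, z 46 to 58 mm) on the screw between flange and washer, turned by its fixed lever; rad, + is clockwise from above (tightening). Starts at -0.6 to -0.35 (loose); takes 0.35 N m to turn; at 0 it bears on the washer and stops there (gives by up to 0.015 under load).
- lock_washer (a joint): Conical spring washer on the lug under the nut; rad: how far the nut has turned on past bearing. 0 until about 0.45 N m, then 43 N m per rad more: 0.9 N m gives 0.010, 1.1 gives 0.015, 1.7 gives 0.029. When the nut is let go its friction keeps up to about 0.010 of it: that is the lock.
- nut_knob (a point): Top centre of the black upright knob on the end of the nut's lever: cylinder 16 mm wide, z 46 to 88 mm, 85 mm from the screw's axis. The lever (8 mm rod, z 52) points 2.35 + foot_screw + jam_nut + lock_washer rad clockwise of the vibrator's x axis. Free space round the knob and its path.
- spanner: Dark steel ring spanner, about 0.26 kg, flat on the bench left of the vibrator, close before the tall metal case. Round eye 51 mm wide, 18 mm thick, with a square through hole 21.8 x 21.8 mm, sides along x and y; handle 12 mm wide, 10 mm thick, along -x to 120 mm from the hole. Origin: underside, hole centre; z up. On the screw its underside sits at z 64 mm and it has 0.09 rad of play either way.
- spanner_handle (a point): On the spanner's handle, 95 mm from the hole's centre, 5 mm over its underside: gripped here, across the handle, the fingers stay clear of the housing when the spanner is on the screw. After tightening, the square binds in the hole: turning the spanner back by 0.1 rad and then forward again frees it for lifting.
- tray: Blue plastic impression tray, 92 x 66 x 18 mm, lying on the vibrator's mat; leave it.
- bowl: Blue rubber mixing bowl, 100 mm wide, 60 mm high, on the bench between spanner and vibrator; leave it.
- cast_white: White plaster cast of a jaw, 60 x 73 x 28 mm, at the right; leave it.
- cast_yellow: Yellowish plaster cast, 59 x 72 x 27 mm, far left; leave it.
- pumice: Jar with a blue lid, 58 mm wide, 70 mm high, back right; leave it.
- wrench: Thin bright open-end spanner, 148 mm long, lying in front; a handle without a square hole; not the one needed, leave it.

How it is judged:
On the way, in this order (a step that is already met when the one before it is completed fails the run):
1. the spanner sits fully down on the square of the levelling screw (horizontal distance between spanner and screw_head below 0.004 m and height (world z) of spanner between 0.06 and 0.067 m and angle between spanner's own z axis and vertical below 0.08 rad), for 0.2 s.
2. the jam nut is tight while the spanner holds the screw (value of joint lock_washer above 0.008 rad and horizontal distance between spanner and screw_head below 0.005 m and height (world z) of spanner below 0.069 m), for 0.2 s.
At the end, for the whole second after the job is handed in: the nut is still tight (washer joint over 0.005 rad), the screw's mark is within 8.5 mm (0.39 rad) of its start, the spanner lies still and flat on the bench, and tray (2 cm), bowl, casts, jar and thin spanner (3 cm) are where they were (value of joint lock_washer above 0.005 rad and distance of screw_mark from where it was at the start of the episode below 0.0085 m and height (world z) of spanner between -0.006 and 0.006 m and angle between spanner's own z axis and vertical below 0.08 rad and linear speed of spanner below 0.02 m/s and distance of tray from where it was at the start of the episode below 0.02 m and distance of each of bowl, cast_white, wrench, cast_yellow, pumice from where it was at the start of the episode below 0.03 m); the robot touches nothing.
It fails at once if the jam nut is over-tightened (washer joint over 0.03 rad, about 1.75 N m) (value of joint lock_washer above 0.03 rad).
It fails at once if the levelling screw turns from its setting (its mark moves more than 8.5 mm, 0.39 rad) (distance of screw_mark from where it was at the start of the episode above 0.0085 m).
It fails at once if the spanner is dropped or thrown (faster than 1.2 m/s) (linear speed of spanner above 1.2 m/s).
It fails at once if a bystander is disturbed (the tray by 2 cm; bowl, casts, jar or thin spanner by 3 cm) (distance of tray from where it was at the start of the episode above 0.02 m or distance of any of bowl, cast_white, wrench, cast_yellow, pumice from where it was at the start of the episode above 0.03 m).
It also fails if it takes over 72 s, if anything falls off the work surface, if the arm or the gripper's body presses on something with over 40 N, if the wrist force passes 120 N, or if a joint passes its speed limit or range.

## Working session

There is one attempt and no reset: what is moved stays moved. The work goes in short steps, Python scripts to look and compute and a tool call to move; the robot and the scene stay as the last step left them, time stands still between calls to the robot, and variables do not carry over. Pictures are saved under pics/ and viewed, at most 10 in all, crops included, and the job is handed in when it is done.

Besides the shell and the picture viewer there is one more tool, called after ">>>" as a command line: name --pt "numbers of a row" for each row, then --argument value for the rest. apply_moves: Moves the arm, as the interface text tells. Its arguments: {"type":"object","properties":{"plan":{"type":"array","items":{"type":"array","items":{"type":"number"}}},"newtons":{"type":"number"}},"required":["plan"]}

```bash
ls; mkdir -p pics; cat > h.py <<'E'
import numpy as np, cv2
from scipy.spatial.transform import Rotation as R
from station import telemetry, eyes, ctrl
def T(o):
    M=np.eye(4); M[:3,:3]=R.from_rotvec(o['tool_rot']).as_matrix(); M[:3,3]=o['tool_pos']; return M
def shot(n):
    o=telemetry.get_obs(); p=eyes.get_image(n)
    p['W']=T(o)@p['hand_eye'] if n=='wrist' else p['pose']
    return p
def ray(p,uv):
    u=cv2.undistortPoints(np.array(uv,float).reshape(-1,1,2),p['K'],np.array(p['dist_coeffs'],float)).reshape(-1,2)
    d=np.c_[u,np.ones(len(u))]
    return p['W'][:3,3], d@p['W'][:3,:3].T
def atz(p,uv,z):
    c,d=ray(p,uv); return c+d*((z-c[2])/d[:,2])[:,None]
def proj(p,X):
    Wi=np.linalg.inv(p['W']); return cv2.projectPoints(np.array(X,float).reshape(-1,1,3),cv2.Rodrigues(Wi[:3,:3])[0],Wi[:3,3],p['K'],np.array(p['dist_coeffs'],float))[0].reshape(-1,2)
def cloud(p,mask):
    v,u=np.nonzero(mask&(p['range_z']>0)); c,d=ray(p,np.c_[u,v]); return c+d*p['range_z'][v,u][:,None]
E
cat > a.py <<'E'
from h import *
np.set_printoptions(precision=4,suppress=True)
print(telemetry.get_obs(), ctrl.pinch_z)
for n in ['top','scene']:
    p=shot(n); cv2.imwrite(f'pics/{n}0.png',p['img']); print(n,p['W'][:3,3])
    for t,z in [('screw_head',.083),('screw_mark',.064),('nut_knob',.088),('spanner',0),('spanner_handle',.005),('housing_edge',.075),('vibrator',0),('bowl',0),('wrench',0)]:
        for r in eyes.tip_of(t,p)[:2]: print(t,r['confidence'],r['point'],atz(p,[r['point']],z))
E
python3 a.py
```

```text
pics
{'t': 0.0, 'q': array([-1.354 ,  0.0534,  1.6143,  0.    ,  1.476 , -0.119 ]), 'dq': array([-0.0001, -0.    ,  0.0006, -0.    ,  0.0013, -0.0017]), 'effort': array([  0.0002, -39.3683, -37.0176,   0.0001,   0.0072,   0.    ]), 'tool_pos': array([ 0.2059, -0.5898,  0.4035]), 'tool_rot': array([-3.0954, -0.5246,  0.0001]), 'contact_force': array([-0.0456,  0.4932, -0.9517]), 'wrist_torque': array([ 0.0192, -0.0068, -0.0166]), 'grip_force': 0.0, 'opening': 0.08553804522771197} 0.1547
top [ 0.189  -0.0504  1.5521]
screw_head 0.61 [372.0, 219.1] [[ 0.5159 -0.1331  0.083 ]]
screw_head 0.32 [344.4, 220.2] [[ 0.4796 -0.0502  0.083 ]]
screw_mark 0.6 [380.4, 225.1] [[ 0.5112 -0.1668  0.064 ]]
screw_mark 0.48 [375.2, 229.5] [[ 0.4911 -0.1557  0.064 ]]
nut_knob 0.46 [398.2, 228.6] [[ 0.5161 -0.2224  0.088 ]]
spanner 0.61 [253.0, 191.8] [[0.4745 0.2835 0.    ]]
spanner_handle 0.67 [245.6, 218.5] [[0.3771 0.2691 0.005 ]]
housing_edge 0.78 [365.6, 244.1] [[ 0.4323 -0.1418  0.075 ]]
housing_edge 0.18 [371.5, 228.9] [[ 0.4863 -0.143   0.075 ]]
vibrator 0.71 [372.1, 226.7] [[ 0.5094 -0.147   0.    ]]
bowl 0.97 [293.7, 211.0] [[0.4625 0.1252 0.    ]]
wrench 0.55 [435.2, 257.1] [[ 0.4888 -0.3805  0.    ]]
wrench 0.52 [288.1, 231.3] [[0.3895 0.1166 0.    ]]
scene [-0.5331 -0.8715  1.4814]
screw_head 0.39 [357.2, 240.0] [[ 0.4373 -0.1412  0.083 ]]
housing_edge 0.95 [361.1, 236.7] [[ 0.4645 -0.1371  0.075 ]]
bowl 0.56 [304.3, 213.1] [[0.4583 0.1462 0.    ]]
wrench 0.59 [294.2, 225.2] [[0.3851 0.1292 0.    ]]
```

```bash
python3 -c "
import cv2
a=cv2.imread('pics/top0.png');cv2.imwrite('pics/t1.png',cv2.resize(a[150:290,220:450],None,fx=3.4,fy=3.4,interpolation=2))"
```

```text
(no output)
```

View pics/t1.png

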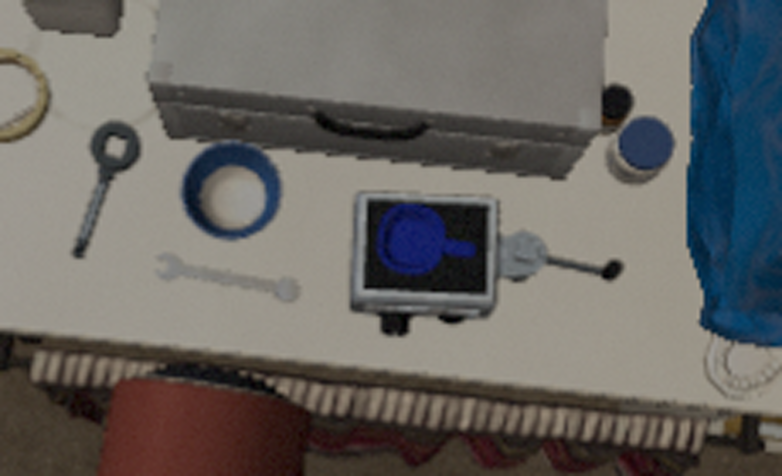

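```bash
cat >> h.py <<'E'
def goal(xyz,yaw):
    o=telemetry.get_obs(); M=T(o); d=M[:3,:3].T@(np.array(xyz)-M[:3,3])
    y0=np.arctan2(M[1,0],M[0,0]); roll=-((yaw-y0+np.pi)%(2*np.pi)-np.pi)
    print('t',o['t'],'tcp',o['tool_pos'],'yaw',round(y0,4),'q6',o['q'][5],'shift',d.round(4),'roll',round(roll,4),'F',o['contact_force'],'tau',o['wrist_torque'])
E
python3 -c "
from h import *
np.set_printoptions(precision=4,suppress=True)
p=shot('wrist');print(p['hand_eye'],p['K'])
goal([.43,-.15,.40],0.335);goal([.43,-.15,.40],0.0)"
```

```text
[[-0.0003 -0.9487 -0.3162  0.0818]
 [ 1.     -0.0002 -0.0004  0.0004]
 [ 0.0004 -0.3162  0.9487  0.0302]
 [ 0.      0.      0.      1.    ]] [[345.8787   0.     321.3655]
 [  0.     345.8787 196.0008]
 [  0.       0.       1.    ]]
t 1.05 tcp [ 0.206  -0.5901  0.4047] yaw 0.3358 q6 -0.11901711864866045 shift [ 0.3566 -0.3416  0.0047] roll 0.0008 F [-0.033   0.008  -0.0337] tau [-0.0186  0.0085  0.0127]
t 1.05 tcp [ 0.206  -0.5901  0.4047] yaw 0.3358 q6 -0.11901711864866045 shift [ 0.3566 -0.3416  0.0047] roll 0.3358 F [-0.033   0.008  -0.0337] tau [-0.0186  0.0085  0.0127]
```

```bash
python3 -c "
from h import *
goal([.53,-.17,.36],0.0)"
```

```text
t 1.05 tcp [ 0.20595456 -0.59006592  0.40469307] yaw 0.3358 q6 -0.11901711864866045 shift [ 0.4444 -0.2898  0.0447] roll 0.3358 F [-0.03304591  0.00797274 -0.03369732] tau [-0.01864811  0.00853872  0.01273973]
```

>>> apply_moves --pt "0.085 0.444 -0.29 0.045 0.336" --pt "0.085 0.444 -0.29 0.045 0.336" --pt "0.085 0.444 -0.29 0.045 0.336" --pt "0.085 0.444 -0.29 0.045 0.336" --pt "0.085 0.444 -0.29 0.045 0.336" --pt "0.085 0.444 -0.29 0.045 0.336" --pt "0.085 0.444 -0.29 0.045 0.336" --pt "0.085 0.444 -0.29 0.045 0.336" --pt "0.085 0.444 -0.29 0.045 0.336" --pt "0.085 0.444 -0.29 0.045 0.336" --pt "0.085 0.444 -0.29 0.045 0.336" --pt "0.085 0.444 -0.29 0.045 0.336"

```text
t: 2.05
tool_pos: [0.5108, -0.1935, 0.3626]
tool_rot: [3.141, -0.0, 0.001]
contact_force: [0.1, -0.8, 0.8]
opening: 0.0849
grip_force: 0.0
```

>>> apply_moves --pt "0.085 0 0 0 0" --pt "0.085 0 0 0 0" --pt "0.085 0 0 0 0"

```text
t: 2.3
tool_pos: [0.51, -0.1953, 0.3625]
tool_rot: [3.141, 0.001, -0.0]
contact_force: [-1.0, -0.0, 0.0]
opening: 0.0848
grip_force: 0.0
```

```bash
cat > b.py <<'E'
from h import *
import sys
np.set_printoptions(precision=4,suppress=True)
goal([.53,-.17,.36],0.0)
p=shot('wrist'); cv2.imwrite(f'pics/{sys.argv[1]}.png',p['img'])
Z=dict(screw_head=.083,screw_mark=.064,nut_knob=.088,housing_edge=.075,vibrator=0,spanner=float(sys.argv[2]),spanner_handle=float(sys.argv[2])+.005)
for t in sys.argv[3:]:
    for r in eyes.tip_of(t,p)[:2]: print(t,r['confidence'],r['point'],atz(p,[r['point']],Z[t]))
E
python3 b.py w1 0 screw_head screw_mark nut_knob housing_edge vibrator
```

```text
t 2.3 tcp [ 0.51   -0.1953  0.3625] yaw 0.0005 q6 1.068434265379961 shift [ 0.02   -0.0253  0.0024] roll 0.0005 F [-0.9843 -0.001   0.0344] tau [ 0.0292 -0.0374  0.0083]
screw_head 0.83 [257.0, 195.1] [[ 0.5094 -0.1466  0.083 ]]
screw_mark 0.75 [286.0, 183.8] [[ 0.5127 -0.167   0.064 ]]
screw_mark 0.37 [272.8, 168.7] [[ 0.5253 -0.1568  0.064 ]]
nut_knob 0.62 [368.4, 183.0] [[ 0.5205 -0.2302  0.088 ]]
housing_edge 0.72 [255.3, 270.1] [[ 0.4396 -0.1395  0.075 ]]
vibrator 0.81 [269.8, 170.1] [[ 0.508  -0.1445  0.    ]]
```

View pics/w1.png

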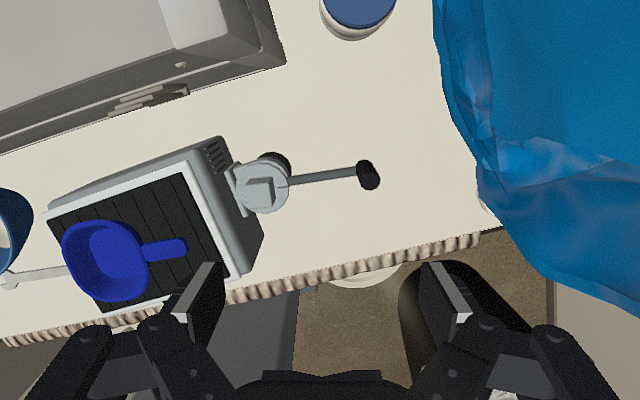

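```bash
python3 -c "
from h import *
np.set_printoptions(precision=4,suppress=True)
goal([.4147,-.1547,.27],0.085)
p=shot('wrist')
r=eyes.outline_of('vibrator',p)[0]
P=cloud(p,r['region'])
h=np.histogram(P[:,2],bins=np.arange(0,.13,.004));print(np.c_[h[1][:-1],h[0]].T)
for lo,hi in[(.1,.108),(.079,.088),(.06,.068)]:
    Q=P[(P[:,2]>lo)&(P[:,2]<hi)]
    if lo<.09 : Q=Q[np.hypot(Q[:,0]-.5094,Q[:,1]+.1466)<.03]
    if len(Q)>5: print(lo,len(Q),np.median(Q[:,2]),cv2.minAreaRect((Q[:,:2]*1000).astype(np.float32)))
"
```

```text
t 2.6 tcp [ 0.5095 -0.1964  0.3626] yaw -0.0022 q6 1.0687342709052507 shift [-0.0949 -0.0415  0.0926] roll -0.0872 F [ 0.4223  1.3116 -0.8636] tau [ 0.0247 -0.0103 -0.0416]
[[   0.       0.004    0.008    0.012    0.016    0.02     0.024    0.028
     0.032    0.036    0.04     0.044    0.048    0.052    0.056    0.06
     0.064    0.068    0.072    0.076    0.08     0.084    0.088    0.092
     0.096    0.1      0.104    0.108    0.112    0.116    0.12     0.124]
 [ 205.     126.      83.       1.      69.     109.     114.     124.
   177.     183.     229.     293.     200.     822.     601.     597.
  1281.     355.     394.     373.    1278.    2689.     237.      11.
  2446.    6104.    2889.       3.      40.      19.      26.       0.   ]]
0.1 8993 0.10362399248252935 ((473.4632568359375, -56.649925231933594), (98.08319854736328, 128.3936309814453), 18.59749984741211)
0.079 790 0.08329129216520496 ((505.81109619140625, -137.902099609375), (23.073322296142578, 41.17192077636719), 12.281970024108887)
0.06 1397 0.06456179082373781 ((507.6170654296875, -143.85812377929688), (43.03101348876953, 50.310150146484375), 19.1733341217041)
```

>>> apply_moves --pt "0.0 -0.095 -0.041 0.0 -0.085" --pt "0.0 -0.095 -0.041 0.0 -0.085" --pt "0.0 -0.095 -0.041 0.04 -0.085" --pt "0.0 -0.095 -0.041 0.09 -0.085" --pt "0.0 -0.095 -0.041 0.09 -0.085" --pt "0.0 -0.095 -0.041 0.09 -0.085" --pt "0.0 -0.095 -0.041 0.09 -0.085" --pt "0.0 -0.095 -0.041 0.09 -0.085"

```text
t: 3.37
tool_pos: [0.4163, -0.1552, 0.2749]
tool_rot: [3.137, 0.133, 0.005]
contact_force: [0.2, 0.9, -0.0]
opening: 0.0003
grip_force: 0.0
```

```bash
python3 b.py w2 0 screw_head screw_mark housing_edge
```

```text
t 3.3667 tcp [ 0.4163 -0.1552  0.2749] yaw 0.0847 q6 0.9614571514927545 shift [ 0.1122  0.0245 -0.0847] roll 0.0847 F [ 0.1846  0.9463 -0.0225] tau [ 0.0366  0.0181 -0.0099]
screw_head 0.93 [320.1, 59.4] [[ 0.5079 -0.1476  0.083 ]]
screw_head 0.23 [364.9, 61.0] [[ 0.509  -0.1673  0.083 ]]
screw_mark 0.84 [364.6, 58.9] [[ 0.5112 -0.1693  0.064 ]]
housing_edge 0.81 [293.8, 194.1] [[ 0.442  -0.1394  0.075 ]]
```

View pics/w2.png

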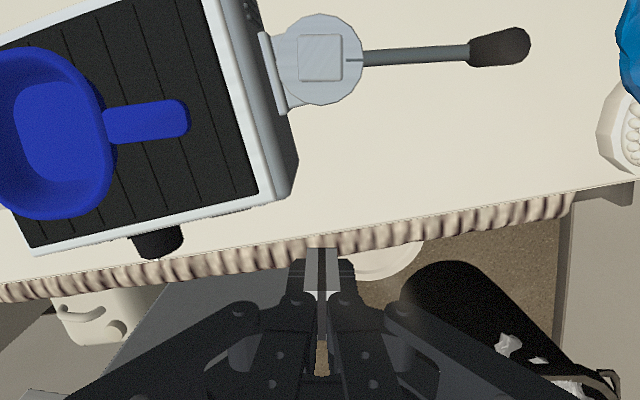

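```bash
python3 -c "
import cv2
a=cv2.imread('pics/w2.png');cv2.imwrite('pics/w2z.png',cv2.resize(a[10:110,260:380],None,fx=6,fy=6,interpolation=2))"
```

```text
(no output)
```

View pics/w2z.png

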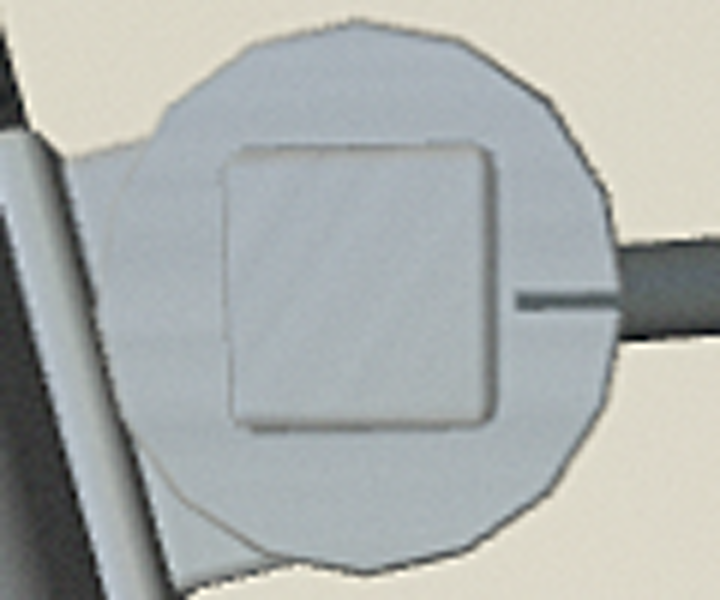

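```bash
python3 -c "
from h import *
np.set_printoptions(precision=4,suppress=True)
p=shot('wrist')
c=np.array([[224,147],[495,145],[496,424],[231,426]])/6-.42+[260,10]
X=atz(p,c,.0815);print(X,X.mean(0))
e=[X[1]-X[0],X[2]-X[3],X[0]-X[3],X[1]-X[2]]
print([np.linalg.norm(v) for v in e],[np.arctan2(v[1],v[0]) for v in e])
print(atz(p,[[ (515/6+260-.4),300/6+10-.4],[620/6+260-.4,302/6+10-.4]],.064))
goal([.38,.26,.36],0.148)
"
```

```text
[[ 0.5172 -0.1362  0.0815]
 [ 0.519  -0.1558  0.0815]
 [ 0.4995 -0.1578  0.0815]
 [ 0.4976 -0.138   0.0815]] [ 0.5083 -0.147   0.0815]
[np.float64(0.019684536924740783), np.float64(0.019877465741977726), np.float64(0.01961630417978868), np.float64(0.01961005087275259)] [np.float64(-1.4795129336375619), np.float64(-1.479128281966754), np.float64(0.09358143388873312), np.float64(0.10342064962225699)]
[[ 0.5095 -0.1594  0.064 ]
 [ 0.5101 -0.168   0.064 ]]
t 3.6167 tcp [ 0.4157 -0.1548  0.2739] yaw 0.0849 q6 0.9614483152996346 shift [-0.0003 -0.4162 -0.0867] roll -0.0631 F [-0.0543 -0.1853 -0.7854] tau [-0.0094  0.0224 -0.0264]
```

>>> apply_moves --pt "0.0 0 0 -0.04 0" --pt "0.0 0 0 -0.08 0" --pt "0.03 0 -0.416 -0.087 -0.063" --pt "0.03 0 -0.416 -0.087 -0.063" --pt "0.03 0 -0.416 -0.087 -0.063" --pt "0.03 0 -0.416 -0.087 -0.063" --pt "0.03 0 -0.416 -0.087 -0.063" --pt "0.03 0 -0.416 -0.087 -0.063" --pt "0.03 0 -0.416 -0.087 -0.063" --pt "0.03 0 -0.416 -0.087 -0.063" --pt "0.03 0 -0.416 -0.087 -0.063" --pt "0.03 0 -0.416 -0.087 -0.063"

```text
t: 4.62
tool_pos: [0.379, 0.2624, 0.3604]
tool_rot: [-3.132, -0.233, -0.003]
contact_force: [1.3, -1.1, 0.1]
opening: 0.0301
grip_force: 0.0
```

>>> apply_moves --pt "0.03 0 0 0.04 0" --pt "0.03 0 0 0.08 0" --pt "0.03 0 0 0.12 0" --pt "0.03 0 0 0.12 0" --pt "0.03 0 0 0.12 0"

```text
t: 5.03
tool_pos: [0.379, 0.2599, 0.2379]
tool_rot: [3.131, 0.232, -0.008]
contact_force: [0.0, 0.2, 0.4]
opening: 0.0298
grip_force: 0.0
```

```bash
python3 b.py w3 0 spanner spanner_handle; python3 -c "
from h import *
np.set_printoptions(precision=4,suppress=True)
p=shot('wrist')
r=eyes.outline_of('spanner',p)[0];P=cloud(p,r['region'])
H=P[(P[:,2]>.004)&(P[:,2]<.0135)]
v,u=np.nonzero(r['region']);X=atz(p,np.c_[u,v],.014);print(r['confidence'],r['box'],len(P),P[:,2].max())
print(cv2.fitLine((H[:,:2]*1000).astype(np.float32),cv2.DIST_HUBER,0,.01,.01).ravel())
"
```

```text
t 5.0333 tcp [0.379  0.2599 0.2379] yaw 0.148 q6 1.8616741909801184 shift [ 0.0854  0.4476 -0.1218] roll 0.148 F [0.0358 0.2498 0.4136] tau [-0.0138  0.0364 -0.0048]
spanner_handle 0.68 [301.8, 218.8] [[0.3751 0.2712 0.005 ]]
0.98 [268.0, 17.0, 361.0, 255.1] 8758 0.021354415005955307
[  0.9977   0.0684 403.8278 272.1894]
```

View pics/w3.png

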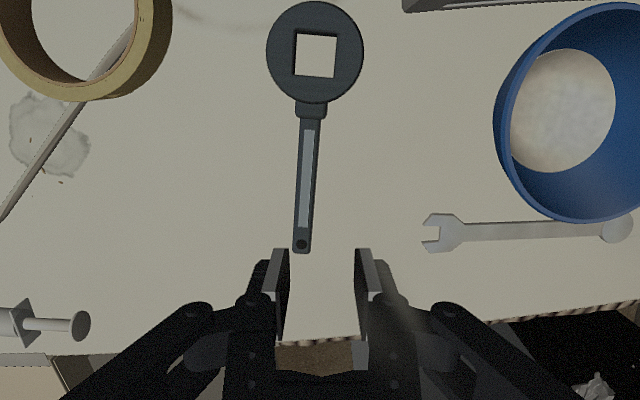

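```bash
python3 -c "
from h import *
np.set_printoptions(precision=4,suppress=True)
p=shot('wrist')
X=atz(p,[[266,51.5],[363.5,51.5],[314.5,1],[314.5,103]],.018);print(X)
E=atz(p,[[314.7,51.5]],.018)[0]
A=atz(p,[[311.2,125],[302,242]],.01);print(E,A)
d=A[0]-A[1];print('yaw handle',np.arctan2(d[1],d[0]))
d=E-A[1];y=np.arctan2(d[1],d[0]);print('yaw',y, np.linalg.norm(d))
G=E[:2]-.095*np.array([np.cos(y),np.sin(y)]);print(G)
goal([*G,.177],y)
"
```

```text
[[0.4745 0.3041 0.018 ]
 [0.482  0.2531 0.018 ]
 [0.5025 0.2822 0.018 ]
 [0.4517 0.2749 0.018 ]]
[0.4781 0.2786 0.018 ] [[0.4386 0.2752 0.01  ]
 [0.3638 0.2708 0.01  ]]
yaw handle 0.058532212976022395
yaw 0.06817754695294746 0.1148673082608998
[0.3833 0.2721]
t 5.3333 tcp [0.3809 0.2604 0.2423] yaw 0.1474 q6 1.8616340430781004 shift [ 0.0038 -0.0111  0.0654] roll 0.0792 F [ 0.9771 -1.2576  0.4711] tau [-0.0327  0.0205  0.0209]
```

>>> apply_moves --pt "0.03 0.004 -0.011 0.0 0.08" --pt "0.03 0.004 -0.011 0.02 0.08" --pt "0.03 0.004 -0.011 0.04 0.08" --pt "0.03 0.004 -0.011 0.055 0.08" --pt "0.03 0.004 -0.011 0.06 0.08" --pt "0.03 0.004 -0.011 0.064 0.08" --pt "0.03 0.004 -0.011 0.064 0.08" --pt "0.03 0.004 -0.011 0.064 0.08"

```text
t: 6.0
tool_pos: [0.3827, 0.2718, 0.1766]
tool_rot: [-3.139, -0.106, -0.003]
contact_force: [-0.0, 0.5, 0.6]
opening: 0.0304
grip_force: 0.0
```

```bash
python3 b.py w4 0 spanner spanner_handle; python3 -c "
import cv2
a=cv2.imread('pics/w4.png');cv2.imwrite('pics/w4z.png',cv2.resize(a[150:350,220:420],None,fx=3,fy=3,interpolation=2))
from h import *
goal([.3833,.2721,.176],.066)"
```

```text
t 6.0 tcp [0.3827 0.2718 0.1766] yaw 0.0676 q6 1.9619891041042645 shift [ 0.1174  0.4506 -0.1835] roll 0.0676 F [-0.0056  0.4718  0.6427] tau [ 0.0036 -0.0693 -0.0052]
spanner_handle 0.83 [325.0, 280.8] [[0.3757 0.2695 0.005 ]]
t 6.15 tcp [0.38266686 0.27185547 0.176617  ] yaw 0.0678 q6 1.9619982714581319 shift [ 0.0006 -0.0002  0.0006] roll 0.0018 F [-0.02592437  0.28670731 -0.00696978] tau [-0.01041002  0.02317639  0.02529573]
```

View pics/w4z.png

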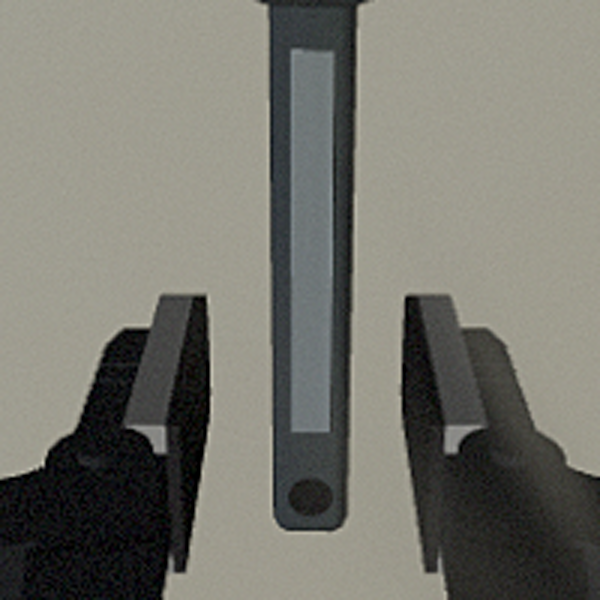

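>>> apply_moves --pt "0.0 0 0 0 0" --pt "0.0 0 0 0 0" --pt "0.0 0 0 0 0" --pt "0.0 0 0 0 0" --pt "0.0 0 0 0 0" --pt "0.0 0 0 0 0" --pt "0 0 0 -0.02 0" --pt "0 0 0 -0.04 0" --pt "0 0 0 -0.06 0" --pt "0 0 0 -0.06 0" --newtons 100

```text
t: 6.98
tool_pos: [0.3833, 0.2723, 0.2389]
tool_rot: [-3.137, -0.107, -0.009]
contact_force: [0.7, 0.4, -2.7]
opening: 0.0083
grip_force: 98.3
```

```bash
python3 b.py w5 .06 spanner spanner_handle; python3 -c "
from h import *
np.set_printoptions(precision=4,suppress=True)
o=telemetry.get_obs()
p=shot('wrist')
r=eyes.outline_of('spanner',p)[0]
P=cloud(p,r['region']);W=T(o);Q=(P-W[:3,3])@W[:3,:3]
Q=Q[abs(Q[:,2]-.17)<.03]
cv2.imwrite('pics/w5c.png',cv2.resize(p['img'][:200,200:440],None,fx=3.3,fy=3))
for a in np.arange(0,.13,.02):
    s=Q[abs(Q[:,0]-a)<.005]; print(round(a,2),len(s),np.median(s,0),s[:,1].min(),s[:,1].max())
goal([0.5083-.095,-.147,.30],.095)
"
```

```text
t 6.9833 tcp [0.3833 0.2723 0.2389] yaw 0.0679 q6 1.9618974351085459 shift [ 0.1171  0.4509 -0.1215] roll 0.0679 F [ 0.698   0.3892 -2.6786] tau [-0.0292  0.1244  0.009 ]
spanner_handle 0.58 [323.6, 279.1] [[0.3765 0.2709 0.065 ]]
0.0 363 [0.0002 0.0005 0.1658] -0.0035440817785935713 0.004445738252692901
0.02 564 [0.0201 0.0005 0.1665] -0.005198593914324886 0.006264002612679311
0.04 635 [0.0401 0.0005 0.1669] -0.004934978749354579 0.006381530009250199
0.06 962 [0.0604 0.0005 0.1646] -0.008162612210730882 0.009229773580852483
0.08 2740 [0.079  0.0005 0.1594] -0.024076903475120003 0.02544022373797838
0.1 3449 [0.1007 0.0002 0.1599] -0.0243016892223671 0.025150021143245604
  return _methods._mean(a, axis=axis, dtype=dtype,
  ret = um.true_divide(
Traceback (most recent call last):
ValueError: zero-size array to reduction operation minimum which has no identity
```

View pics/w5c.png

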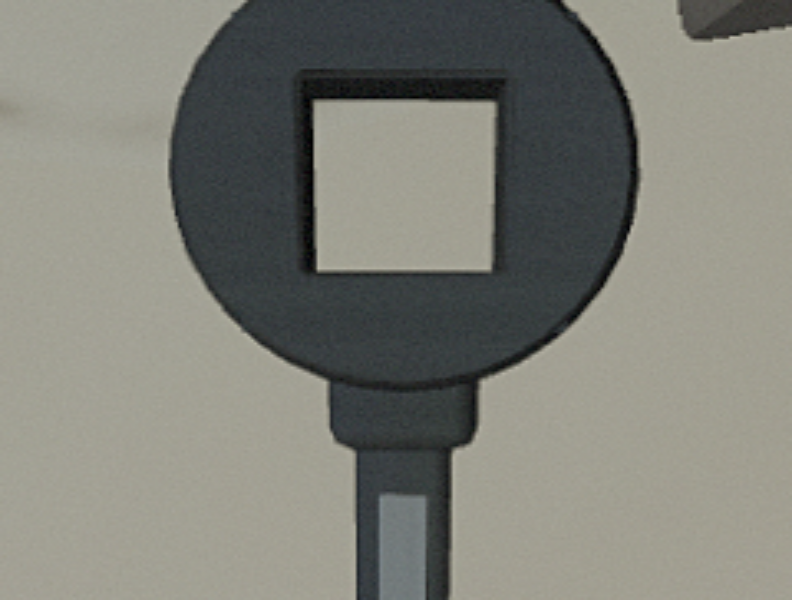

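```bash
python3 -c "
from h import *
np.set_printoptions(precision=4,suppress=True)
o=telemetry.get_obs();p=shot('wrist');W=T(o)
c=(np.array([[297,71],[508,73],[500,271],[303,273]])+.5)/[3.3,3]-.5+[200,0]
X=atz(p,c,W[2,3]-.1596);Q=(X-W[:3,3])@W[:3,:3];print(Q,Q.mean(0),o['tool_rot'])
e=[Q[1]-Q[0],Q[2]-Q[3],Q[0]-Q[3],Q[1]-Q[2]]
print([np.linalg.norm(v) for v in e],[np.arctan2(v[1],v[0]) for v in e])
h=Q.mean(0);yaw=.095
ux=np.array([np.cos(yaw),np.sin(yaw)]);uy=np.array([np.sin(yaw),-np.cos(yaw)])
t=np.array([.5083,-.147])-h[0]*ux-h[1]*uy
print(t)
goal([*t,.30],yaw)
"
```

```text
[[ 0.1013 -0.0106  0.1592]
 [ 0.101   0.0113  0.1593]
 [ 0.079   0.011   0.1593]
 [ 0.0787 -0.0105  0.1593]] [0.09   0.0003 0.1593] [ 3.1382  0.1064 -0.0056]
[np.float64(0.021934813236979826), np.float64(0.02146658732959042), np.float64(0.022514326909886247), np.float64(0.022074186331667026)] [np.float64(1.58067894125359), np.float64(1.560275521014349), np.float64(-0.005231617320139), np.float64(0.015881537169804772)]
[ 0.4187 -0.1552]
t 7.2833 tcp [0.3813 0.2712 0.2334] yaw 0.0678 q6 1.9619857560338474 shift [ 0.0082  0.4281 -0.066 ] roll -0.0272 F [-0.5324  0.1824 -3.7974] tau [-0.0402  0.2023 -0.0675]
```

>>> apply_moves --pt "0 0 0 -0.04 0" --pt "0 0 0 -0.08 0" --pt "0 0 0.02 -0.115 0" --pt "0 0.008 0.06 -0.115 -0.027" --pt "0 0.008 0.1 -0.115 -0.027" --pt "0 0.008 0.14 -0.115 -0.027" --pt "0 0.008 0.18 -0.115 -0.027" --pt "0 0.008 0.22 -0.115 -0.027" --pt "0 0.008 0.26 -0.115 -0.027" --pt "0 0.008 0.3 -0.115 -0.027" --pt "0 0.008 0.335 -0.115 -0.027" --pt "0 0.008 0.37 -0.115 -0.027"

```text
t: 8.28
tool_pos: [0.4145, -0.099, 0.3491]
tool_rot: [-3.138, -0.148, 0.003]
contact_force: [0.8, 0.0, -3.0]
opening: 0.0082
grip_force: 99.5
```

>>> apply_moves --pt "0 0 0.03 0 0" --pt "0 0 0.05 0 0" --pt "0 0 0.058 0 0" --pt "0 0 0.058 0.02 0" --pt "0 0 0.058 0.05 0" --pt "0 0 0.058 0.075 0" --pt "0 0 0.058 0.075 0" --pt "0 0 0.058 0.075 0"

```text
t: 8.95
tool_pos: [0.4199, -0.1539, 0.2732]
tool_rot: [-3.135, -0.15, 0.007]
contact_force: [0.9, -0.6, -2.3]
opening: 0.0079
grip_force: 99.5
```

```bash
cat > c.py <<'E'
from h import *
np.set_printoptions(precision=4,suppress=True)
o=telemetry.get_obs();p=shot('wrist');W=T(o)
for yaw in [.095]:
  goal([.4187,-.1552,.238],yaw)
sc=proj(p,[[.5083,-.147,.0815]]);print('expected screw px',sc)
cv2.imwrite('pics/w6c.png',cv2.resize(p['img'][:200,200:440],None,fx=3.3,fy=3))
E
python3 c.py
```

```text
t 9.0 tcp [ 0.4207 -0.1544  0.2754] yaw 0.0954 q6 0.9573195974935528 shift [-0.002   0.0006  0.0374] roll 0.0004 F [ 0.2484 -0.1087 -2.3255] tau [ 0.0015  0.1774 -0.0331]
expected screw px [[325.7609  63.437 ]]
```

View pics/w6c.png

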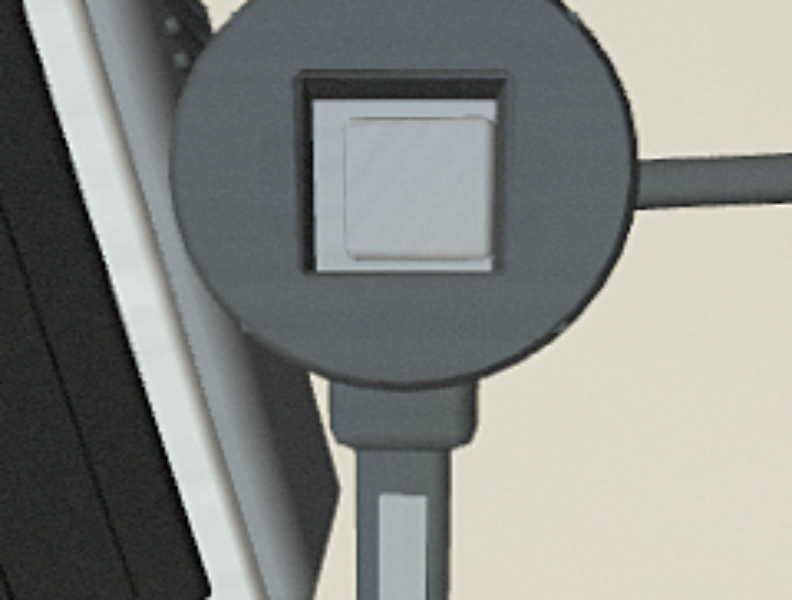

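```bash
python3 -c "
from h import *
np.set_printoptions(precision=4,suppress=True)
o=telemetry.get_obs();p=shot('wrist');W=T(o);print(o['tool_pos'],o['tool_rot'])
def f(c,z):
  c=(np.array(c)+.5)/[3.3,3]-.5+[200,0]
  X=atz(p,c,z);return (X-W[:3,3])@W[:3,:3]
H=f([[297,71],[508,73],[500,271],[303,273]],W[2,3]-.1596)
S=f([[345,118],[495,118],[495,260],[347,262]],.0815)
print(S,np.linalg.norm(np.diff(S,axis=0),axis=1));print(H.mean(0),S.mean(0),S.mean(0)-H.mean(0))
e=[S[0]-S[3],S[1]-S[2]];print([np.arctan2(v[1],v[0]) for v in e])
"
```

```text
[ 0.4207 -0.1544  0.2754] [-3.1375 -0.1497  0.0013]
[[ 0.1    -0.0073  0.1938]
 [ 0.1     0.0127  0.1938]
 [ 0.0798  0.0131  0.1938]
 [ 0.0795 -0.0073  0.1939]] [0.02   0.0202 0.0204]
[0.09   0.0003 0.1595] [0.0898 0.0028 0.1938] [-0.0002  0.0025  0.0343]
[np.float64(-0.0003944819360493984), np.float64(-0.020743505711860264)]
```

>>> apply_moves --pt "0 0 0.002 0.0 0" --pt "0 0 0.002 0.004 0" --pt "0 0 0.002 0.008 0" --pt "0 0 0.002 0.008 0" --pt "0 0 0.002 0.008 0" --pt "0 0 0.002 0.008 0"

```text
t: 9.55
tool_pos: [0.4208, -0.1568, 0.2675]
tool_rot: [-3.138, -0.149, -0.0]
contact_force: [-0.6, -0.1, -2.6]
opening: 0.0086
grip_force: 99.5
```

```bash
sed -i 's/w6c/w7c/' c.py; python3 c.py
```

```text
t 9.6 tcp [ 0.4208 -0.1568  0.2675] yaw 0.0948 q6 0.953453938744411 shift [-0.002  -0.0018  0.0295] roll -0.0002 F [ 0.237  -0.259  -3.4985] tau [-0.0815  0.222   0.013 ]
expected screw px [[317.3567  66.6789]]
```

View pics/w7c.png

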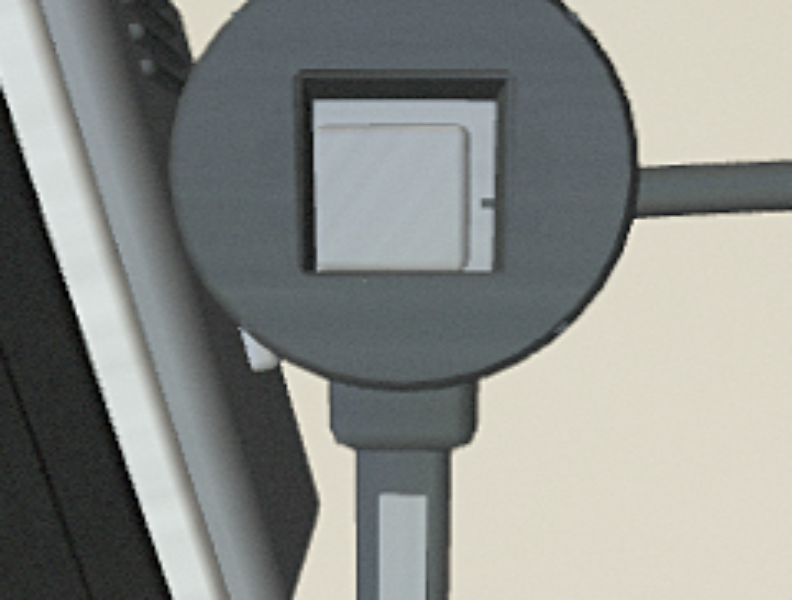

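```bash
cat > d.py <<'E'
from h import *
np.set_printoptions(precision=2,suppress=True,linewidth=200)
# sub-pixel edges inside the hole: columns along rows 62-64 & 70-74, rows along columns 310-330
for k in range(2):
    o=telemetry.get_obs();p=shot('wrist');g=cv2.cvtColor(p['img'],cv2.COLOR_BGR2GRAY).astype(float)
    a=g[72:86,285:360].mean(0); b=g[15:100,305:335].mean(1)
    print(o['t'],o['tool_pos'].round(4)); 
print('cols285',a.round(0).astype(int)); print('rows15',b.round(0).astype(int))
E
python3 d.py
```

```text
9.6 [ 0.42 -0.16  0.27]
9.65 [ 0.42 -0.16  0.27]
cols285 [ 98  96  98  97  95  76  63  40  31  22  77 190 181 177 176 177 176 177 177 177 176 177 177 176 176 176 176 175 178 178 176 177 177 177 177 176 177 176 177 177 176 177 177 177 177 177 177 177 177
 177 177 176 178 176 154 128 110 149 183 178 177 178 181 173 125  65  72  78  90  96  96  97  98  96  97]
rows15 [ 96  96  98  98  97  98  98 100  71  75  81  53  44  46  46  46  44  30 136 177 177 175 174 176 177 180 158 148 171 173 176 176 176 176 176 176 176 176 176 176 176 176 176 176 177 176 176 176 176
 176 177 176 177 177 177 177 177 177 177 177 177 177 176 177 177 177 177 176 177 177 177 178 174 167 158  97  79  93  99  99  99 100 100 100 100]
```

```bash
python3 -c "
from h import *
np.set_printoptions(precision=4,suppress=True)
o=telemetry.get_obs();p=shot('wrist');W=T(o);print(o['tool_pos'],o['tool_rot'])
f=lambda c,z:(atz(p,c,z)-W[:3,3])@W[:3,:3]
print(f([[341.8,65],[318,41.3],[318,89.8]],.0815))
print('underside left/top edges',f([[295.2,65],[318,32.6]],W[2,3]-.1776))
print('top l/r/t/b',f([[290.5,54],[352.7,54],[321,23.5],[321,90.3]],W[2,3]-.1596))
"
```

```text
[ 0.4209 -0.1568  0.2676] [3.1379 0.1488 0.0003]
[[ 0.0887  0.009   0.1861]
 [ 0.0982 -0.0011  0.1861]
 [ 0.0784 -0.0012  0.1861]]
underside left/top edges [[ 0.0883 -0.0103  0.1776]
 [ 0.1006 -0.001   0.1776]]
top l/r/t/b [[ 0.0913 -0.0105  0.1596]
 [ 0.0912  0.0113  0.1596]
 [ 0.1012  0.0002  0.1596]
 [ 0.0788  0.0002  0.1596]]
```

>>> apply_moves --pt "0 -0.0015 -0.0015 0.0 0" --pt "0 -0.0015 -0.0015 0.0 0" --pt "0 -0.0015 -0.0015 0.0 0" --pt "0 -0.0015 -0.0015 0.0 0"

```text
t: 10.08
tool_pos: [0.4192, -0.1554, 0.2674]
tool_rot: [3.138, 0.149, 0.0]
contact_force: [-0.6, 0.2, -2.6]
opening: 0.0084
grip_force: 99.5
```

```bash
python3 d.py
```

```text
10.0833 [ 0.42 -0.16  0.27]
10.1333 [ 0.42 -0.16  0.27]
cols285 [ 96  96  96  99  95  77  63  40  33  19  99 186 180 178 158 177 174 173 174 174 174 174 174 173 174 174 174 174 174 174 174 175 174 176 174 175 175 174 175 174 175 174 176 176 175 176 176 175 175
 175 175 175 175 175 174 175 175 168 142 116 128 174 182 174 124  65  73  79  90  96  97  98  96  97  97]
rows15 [ 96  96  97  98  98  98  98 100  71  75  82  52  45  47  47  46  44  30 135 177 179 181 151 156 169 173 177 176 176 176 176 176 176 176 176 176 176 176 176 176 176 177 177 176 176 176 177 176 177
 177 176 177 176 177 177 176 177 177 177 177 177 177 176 177 177 177 177 178 176 167 155 119 161 179 186 115  75  93  98  99  99  99 100 100 100]
```

>>> apply_moves --pt "0 0 0 0.004 0" --pt "0 0 0 0.008 0" --pt "0 0 0 0.012 0" --pt "0 0 0 0.015 0" --pt "0 0 0 0.015 0" --pt "0 0 0 0.015 0"

```text
t: 10.68
tool_pos: [0.4191, -0.1553, 0.2519]
tool_rot: [-3.137, -0.149, 0.001]
contact_force: [-0.7, -0.5, -3.2]
opening: 0.0085
grip_force: 99.5
```

>>> apply_moves --pt "0 0 0 0.003 0" --pt "0 0 0 0.006 0" --pt "0 0 0 0.008 0" --pt "0 0 0 0.009 0" --pt "0 0 0 0.01 0" --pt "0 0 0 0.01 0"

```text
t: 11.18
tool_pos: [0.4192, -0.1554, 0.2423]
tool_rot: [-3.138, -0.149, 0.0]
contact_force: [0.2, 0.3, -2.3]
opening: 0.0079
grip_force: 99.6
```

>>> apply_moves --pt "0 0 0 0.0005 0" --pt "0 0 0 0.001 0" --pt "0 0 0 0.0015 0" --pt "0 0 0 0.0015 0"

```text
t: 11.52
tool_pos: [0.4193, -0.1554, 0.2411]
tool_rot: [3.138, 0.149, 0.001]
contact_force: [-0.0, -1.2, -2.1]
opening: 0.0085
grip_force: 99.7
```

>>> apply_moves --pt "0 0 0 0.001 0" --pt "0.014 0 0 0.001 0" --pt "0.022 0 0 0.001 0" --pt "0.03 0 0 0.001 0" --pt "0.03 0 0 0.001 0" --pt "0.03 0 0 0.001 0"

```text
t: 12.02
tool_pos: [0.4193, -0.1555, 0.2401]
tool_rot: [3.138, 0.149, 0.001]
contact_force: [0.1, 0.1, 0.8]
opening: 0.03
grip_force: 0.0
```

```bash
python3 -c "
from h import *
np.set_printoptions(precision=4,suppress=True)
o=telemetry.get_obs();p=shot('wrist');print(o['tool_pos'],o['contact_force'],o['opening'])
r=eyes.outline_of('spanner',p)[0];P=cloud(p,r['region']);P=P[P[:,2]>.06]
W=T(o);Q=(P-W[:3,3])@W[:3,:3]
for a in np.arange(0,.12,.02):
    s=abs(Q[:,0]-a)<.006
    if s.sum()>3: print(round(a,2),s.sum(),np.median(P[s],0))
H=Q[(Q[:,0]>.0)&(Q[:,0]<.05)];print(cv2.fitLine((H[:,:2]*1000).astype(np.float32),2,0,.01,.01).ravel())
"
```

```text
[ 0.4193 -0.1555  0.2401] [0.0642 0.0766 0.7889] 0.030041280387120367
0.0 606 [ 0.4194 -0.1559  0.0743]
0.02 700 [ 0.4394 -0.154   0.0743]
0.04 808 [ 0.4594 -0.1522  0.0745]
0.06 1181 [ 0.4797 -0.1505  0.0773]
0.08 3416 [ 0.498  -0.1489  0.0828]
0.1 4101 [ 0.52   -0.1464  0.0828]
[ 1.      0.0025 26.4724  0.4871]
```

```bash
python3 -c "
from h import *
goal([.52,-.230,.30],1.717)"
```

```text
t 12.1167 tcp [ 0.41925007 -0.15541818  0.24002713] yaw 0.0948 q6 0.9542694074973577 shift [ 0.0933  0.0838 -0.0599] roll -1.6222 F [ 0.58541882  0.48089471 -0.78358103] tau [0.00654905 0.04092913 0.03022822]
```

>>> apply_moves --pt "0.03 0 0 -0.03 0" --pt "0.03 0 0 -0.06 0" --pt "0.03 0.0 0.01 -0.07 -0.12" --pt "0.03 0.01 0.03 -0.07 -0.24" --pt "0.03 0.03 0.05 -0.07 -0.36" --pt "0.03 0.05 0.07 -0.07 -0.48" --pt "0.03 0.07 0.084 -0.07 -0.6" --pt "0.03 0.093 0.084 -0.07 -0.72" --pt "0.03 0.093 0.084 -0.07 -0.84" --pt "0.03 0.093 0.084 -0.07 -0.96" --pt "0.03 0.093 0.084 -0.07 -1.08" --pt "0.03 0.093 0.084 -0.07 -1.2"

```text
t: 13.12
tool_pos: [0.5199, -0.2302, 0.3096]
tool_rot: [-2.5, -1.902, 0.0]
contact_force: [-0.5, -1.2, 0.3]
opening: 0.0302
grip_force: 0.0
```

>>> apply_moves --pt "0.03 0 0 0 -0.12" --pt "0.03 0 0 0 -0.24" --pt "0.03 0 0 0 -0.36" --pt "0.03 0 0 0 -0.422" --pt "0.03 0 0 0 -0.422" --pt "0.03 0 0 0 -0.422"

```text
t: 13.62
tool_pos: [0.5197, -0.2302, 0.3099]
tool_rot: [-2.056, -2.376, 0.0]
contact_force: [-0.1, 0.5, 0.6]
opening: 0.0302
grip_force: 0.0
```

```bash
python3 b.py w8 .064 screw_head screw_mark nut_knob spanner spanner_handle; python3 -c "
from h import *
np.set_printoptions(precision=4,suppress=True)
o=telemetry.get_obs();p=shot('wrist')
r=eyes.outline_of('nut_knob',p)
print([(x['confidence'],x['box']) for x in r]);P=cloud(p,r[0]['region'])
K=P[(P[:,2]>.083)&(P[:,2]<.093)];print(len(K),K.min(0),K.max(0),K.mean(0))
k=[.5205,-.2302]
v=K.mean(0)[:2]-[.5083,-.147];print(v,np.hypot(*v),np.arctan2(v[1],v[0]))
"

```

```text
t 13.6167 tcp [ 0.5197 -0.2302  0.3099] yaw 1.715 q6 -0.692114744606024 shift [ 0.0581  0.0188 -0.0501] roll 1.715 F [-0.1161  0.4967  0.5892] tau [ 0.0024 -0.0056 -0.0316]
screw_head 0.61 [323.9, 76.7] [[ 0.5095 -0.1471  0.083 ]]
screw_mark 0.92 [319.1, 115.2] [[ 0.51   -0.1696  0.064 ]]
nut_knob 0.97 [324.9, 226.2] [[ 0.5225 -0.2318  0.088 ]]
spanner_handle 0.67 [163.1, 69.6] [[ 0.4156 -0.1554  0.069 ]]
[(0.86, [313.8, 126.9, 340.5, 236.9]), (0.4, [116.7, 31.0, 368.6, 124.6]), (0.23, [304.7, 58.3, 342.3, 233.8])]
511 [ 0.5145 -0.2375  0.0831] [ 0.5296 -0.2228  0.0906] [ 0.5218 -0.2294  0.0878]
[ 0.0135 -0.0824] 0.08352619529576542 -1.408292648752671
```

>>> apply_moves --pt "0.03 -0.001 0.002 0.02 -0.02" --pt "0.03 -0.001 0.002 0.045 -0.02" --pt "0.03 -0.001 0.002 0.06 -0.02" --pt "0.03 -0.001 0.002 0.074 -0.02" --pt "0.03 -0.001 0.002 0.074 -0.02" --pt "0.02 -0.001 0.002 0.074 -0.02" --pt "0.02 -0.001 0.002 0.074 -0.02" --pt "0.02 -0.001 0.002 0.074 -0.02"

```text
t: 14.68
tool_pos: [0.5224, -0.2312, 0.2376]
tool_rot: [2.028, 2.396, 0.001]
contact_force: [-0.2, -0.2, 0.5]
opening: 0.0198
grip_force: 0.0
```

>>> apply_moves --pt "0.02 0.0001 -0.0043 0 0.05" --pt "0.02 0.0004 -0.0085 0 0.1" --pt "0.02 0.001 -0.0128 0 0.15" --pt "0.02 0.0017 -0.017 0 0.2" --pt "0.02 0.0027 -0.0211 0 0.25" --pt "0.02 0.0038 -0.0252 0 0.3" --pt "0.02 0.0052 -0.0293 0 0.35" --pt "0.02 0.0067 -0.0333 0 0.4" --pt "0.02 0.0067 -0.0333 0 0.4"

```text
t: 15.43
tool_pos: [0.4886, -0.2302, 0.2379]
tool_rot: [2.463, 1.943, 0.004]
contact_force: [3.6, 0.6, -0.4]
opening: 0.0202
grip_force: 1.5
```

```bash
python3 b.py w9 .064 screw_head screw_mark nut_knob spanner_handle; python3 -c "
from h import *
o=telemetry.get_obs();v=o['tool_pos'][:2]-np.array([.5083,-.147]);print(np.hypot(*v),np.arctan2(v[1],v[0]))
th=np.arctan2(v[1],v[0]);F=o['contact_force'];print('on tool tangential cw',F[0]*np.sin(th)-F[1]*np.cos(th))"
```

```text
t 15.4333 tcp [ 0.4886 -0.2302  0.2379] yaw 1.3358 q6 -0.34343392006149953 shift [ 0.068   0.0269 -0.1221] roll 1.3358 F [ 3.595   0.5964 -0.4454] tau [-0.1108 -0.5471  0.0153]
screw_head 0.94 [316.7, 67.6] [[ 0.5082 -0.1467  0.083 ]]
spanner_handle 0.88 [94.5, 123.2] [[ 0.4154 -0.1444  0.069 ]]
0.08566734469535842 -1.8011308717354835
on tool tangential cw -3.2066137221569373
```

>>> apply_moves --pt "0.02 0.0001 -0.0043 0 0.05" --pt "0.02 0.0004 -0.0085 0 0.1" --pt "0.02 0.001 -0.0128 0 0.15" --pt "0.02 0.0017 -0.017 0 0.2" --pt "0.02 0.0027 -0.0211 0 0.25" --pt "0.02 0.0027 -0.0211 0 0.25" --pt "0.02 0.0027 -0.0211 0 0.25"

```text
t: 16.27
tool_pos: [0.4684, -0.2227, 0.2367]
tool_rot: [2.686, 1.625, 0.001]
contact_force: [2.5, -3.3, 1.5]
opening: 0.0201
grip_force: 1.9
```

```bash
cat > f.py <<'E'
from h import *
o=telemetry.get_obs();v=o['tool_pos'][:2]-np.array([.5083,-.147]);print(np.hypot(*v),np.arctan2(v[1],v[0]))
th=np.arctan2(v[1],v[0]);F=o['contact_force'];print('cw',F[0]*np.sin(th)-F[1]*np.cos(th),F,o['wrist_torque'],o['opening'],o['grip_force'])
E
python3 f.py
```

```text
0.08558558096584412 -2.0556424606543335
cw -3.79857025908354 [ 2.5321235  -3.34343543  1.53011551] [-0.46509402 -0.50932645 -0.01203885] 0.020115024344533158 1.9120439887046814
```

>>> apply_moves --pt "0.02 0.0 -0.0008 0 0.01" --pt "0.02 0.0 -0.0017 0 0.02" --pt "0.02 0.0 -0.0025 0 0.03" --pt "0.02 0.0 -0.0025 0 0.03"

```text
t: 16.6
tool_pos: [0.4659, -0.2212, 0.236]
tool_rot: [2.713, 1.583, 0.0]
contact_force: [3.4, -2.4, 2.6]
opening: 0.0201
grip_force: 2.1
```

>>> apply_moves --pt "0.02 0.0 -0.0008 0 0.01" --pt "0.02 0.0 -0.0017 0 0.02" --pt "0.02 0.0 -0.0017 0 0.02"

```text
t: 16.85
tool_pos: [0.4642, -0.2202, 0.2359]
tool_rot: [-2.729, -1.556, 0.0]
contact_force: [2.0, -3.4, 2.5]
opening: 0.0198
grip_force: 2.1
```

```bash
python3 f.py
```

```text
0.08547169055078255 -2.1127083095991015
cw -3.4776253008393985 [ 2.02347395 -3.38144829  2.48713471] [-0.48811685 -0.53054427 -0.02310419] 0.019816024141460442 2.0549165178090334
```

>>> apply_moves --pt "0.02 0.0 -0.0008 0 0.01" --pt "0.02 0.0 -0.0017 0 0.02" --pt "0.02 0.0 -0.0017 0 0.02"

```text
t: 17.1
tool_pos: [0.4627, -0.2193, 0.2359]
tool_rot: [-2.745, -1.528, 0.0]
contact_force: [2.5, -2.5, 3.3]
opening: 0.02
grip_force: 2.0
```

>>> apply_moves --pt "0.02 0.0 -0.0008 0 0.01" --pt "0.02 0.0 -0.0012 0 0.015" --pt "0.02 0.0 -0.0012 0 0.015"

```text
t: 17.35
tool_pos: [0.4617, -0.2187, 0.2359]
tool_rot: [-2.756, -1.508, 0.0]
contact_force: [3.8, -3.1, 2.3]
opening: 0.0195
grip_force: 2.0
```

```bash
python3 f.py
```

```text
0.08549722347625971 -2.1466409243464546
cw -4.8692145082604865 [ 3.81767022 -3.0616656   2.27078171] [-0.43855046 -0.50367225  0.0319733 ] 0.01954585783097013 2.0020311512053013
```

>>> apply_moves --pt "0.02 0.0 -0.0008 0 0.01" --pt "0.02 0.0 -0.0012 0 0.015" --pt "0.02 0.0 -0.0012 0 0.015"

```text
t: 17.6
tool_pos: [0.4607, -0.2181, 0.2359]
tool_rot: [-2.767, -1.487, 0.0]
contact_force: [3.1, -2.8, 2.8]
opening: 0.0198
grip_force: 2.0
```

>>> apply_moves --pt "0.02 0.0 -0.0008 0 0.01" --pt "0.02 0.0 -0.0012 0 0.015" --pt "0.02 0.0 -0.0012 0 0.015"

```text
t: 17.85
tool_pos: [0.4597, -0.2174, 0.2359]
tool_rot: [-2.778, -1.467, 0.0]
contact_force: [3.6, -1.2, 2.5]
opening: 0.0199
grip_force: 2.0
```

```bash
python3 f.py
```

```text
0.08553650188826596 -2.174642145009276
cw -3.6684624436857516 [ 3.59456647 -1.24964918  2.45762613] [-0.38934431 -0.56133385  0.0352858 ] 0.01990561575015901 1.9837041478604078
```

>>> apply_moves --pt "0.02 0.0 -0.0008 0 0.01" --pt "0.02 0.0 -0.0012 0 0.015" --pt "0.02 0.0 -0.0012 0 0.015"

```text
t: 18.1
tool_pos: [0.4587, -0.2167, 0.2359]
tool_rot: [-2.789, -1.446, 0.0]
contact_force: [3.4, -1.8, 2.4]
opening: 0.0203
grip_force: 2.0
```

>>> apply_moves --pt "0.02 0.0 -0.0008 0 0.01" --pt "0.02 0.0 -0.0012 0 0.015" --pt "0.02 0.0 -0.0012 0 0.015"

```text
t: 18.35
tool_pos: [0.4578, -0.216, 0.2359]
tool_rot: [-2.8, -1.425, 0.0]
contact_force: [3.7, -2.0, 1.9]
opening: 0.0201
grip_force: 2.0
```

```bash
python3 f.py; python3 b.py wa .064 screw_head spanner_handle
```

```text
0.08554119340124886 -2.202809155959802
cw -4.166208303314521 [ 3.7297931  -1.95822737  1.89632614] [-0.34387371 -0.62933933  0.01833076] 0.020095889428157623 1.9508784636855125
t 18.35 tcp [ 0.4578 -0.216   0.2359] yaw 0.9415 q6 0.04118740937744298 shift [ 0.0797  0.0313 -0.1241] roll 0.9415 F [ 3.7298 -1.9582  1.8963] tau [-0.3439 -0.6293  0.0183]
screw_head 0.84 [323.8, 70.2] [[ 0.509  -0.1479  0.083 ]]
spanner_handle 0.58 [142.0, 205.4] [[ 0.4145 -0.1453  0.069 ]]
```

>>> apply_moves --pt "0.02 0.0 -0.0008 0 0.01" --pt "0.02 0.0 -0.0012 0 0.015" --pt "0.02 0.0 -0.0012 0 0.015"

```text
t: 18.75
tool_pos: [0.4568, -0.2153, 0.2359]
tool_rot: [-2.81, -1.404, -0.0]
contact_force: [3.9, -1.6, 1.8]
opening: 0.0201
grip_force: 1.9
```

>>> apply_moves --pt "0.02 0.0 -0.0008 0 0.01" --pt "0.02 0.0 -0.0012 0 0.015" --pt "0.02 0.0 -0.0012 0 0.015"

```text
t: 19.0
tool_pos: [0.4558, -0.2146, 0.2359]
tool_rot: [-2.821, -1.383, 0.0]
contact_force: [4.3, -1.2, 1.3]
opening: 0.0202
grip_force: 1.9
```

```bash
python3 f.py
```

```text
0.08554366456213923 -2.2309193900515516
cw -4.103688513055278 [ 4.25039182 -1.21692042  1.32799178] [-2.33793550e-01 -6.06913736e-01  9.55696273e-05] 0.020186500079951084 1.913956068456173
```

>>> apply_moves --pt "0.02 0.0 -0.0008 0 0.01" --pt "0.02 0.0 -0.0012 0 0.015" --pt "0.02 0.0 -0.0012 0 0.015"

```text
t: 19.25
tool_pos: [0.4549, -0.2138, 0.2358]
tool_rot: [-2.831, -1.361, 0.0]
contact_force: [2.8, -1.6, 1.1]
opening: 0.0205
grip_force: 1.9
```

>>> apply_moves --pt "0.02 0.0 -0.0008 0 0.01" --pt "0.02 0.0 -0.0012 0 0.015" --pt "0.02 0.0 -0.0012 0 0.015"

```text
t: 19.5
tool_pos: [0.454, -0.2131, 0.2359]
tool_rot: [-2.841, -1.34, 0.0]
contact_force: [3.2, -0.9, 1.8]
opening: 0.0198
grip_force: 1.9
```

```bash
python3 f.py
```

```text
0.08556563891268357 -2.2589219106238416
cw -3.0932423365757393 [ 3.22666136 -0.94608126  1.77121558] [-0.18598316 -0.63930209  0.00953248] 0.019756914648255956 1.875338600948453
```

>>> apply_moves --pt "0.02 0.0 -0.0008 0 0.01" --pt "0.02 0.0 -0.0012 0 0.015" --pt "0.02 0.0 -0.0012 0 0.015"

```text
t: 19.75
tool_pos: [0.453, -0.2123, 0.2359]
tool_rot: [-2.851, -1.319, 0.0]
contact_force: [3.4, -0.7, 0.5]
opening: 0.0198
grip_force: 1.9
```

>>> apply_moves --pt "0.02 0.0 -0.0008 0 0.01" --pt "0.02 0.0 -0.0012 0 0.015" --pt "0.02 0.0 -0.0012 0 0.015"

```text
t: 20.0
tool_pos: [0.4522, -0.2116, 0.2359]
tool_rot: [2.861, 1.297, 0.0]
contact_force: [4.0, -1.2, 0.9]
opening: 0.0201
grip_force: 2.0
```

```bash
python3 f.py
```

```text
0.08556609996728619 -2.286248491944994
cw -3.786045415101719 [ 3.98280274 -1.18885364  0.91931907] [-0.15322573 -0.74106201  0.04738659] 0.02012131132106592 2.015517521649599
```

>>> apply_moves --pt "0.02 0.0 -0.0008 0 0.01" --pt "0.02 0.0 -0.0008 0 0.01" --pt "0.02 0.0 -0.0008 0 0.01"

```text
t: 20.25
tool_pos: [0.4517, -0.2111, 0.236]
tool_rot: [2.867, 1.283, 0.001]
contact_force: [4.8, -1.4, 0.3]
opening: 0.02
grip_force: 2.4
```

```bash
python3 f.py
```

```text
0.08554970194127993 -2.293861080907448
cw -4.512870177363507 [ 4.82508635 -1.35277287  0.34709274] [-0.24495101 -0.8403165   0.05610786] 0.019975935115240873 2.387376398546621
```

>>> apply_moves --pt "0.02 0.0 -0.0008 0 0.01" --pt "0.02 0.0 -0.0008 0 0.01" --pt "0.02 0.0 -0.0008 0 0.01"

```text
t: 20.5
tool_pos: [0.4512, -0.2106, 0.236]
tool_rot: [2.873, 1.269, 0.002]
contact_force: [6.5, -1.7, -0.4]
opening: 0.0199
grip_force: 2.7
```

```bash
python3 f.py
```

```text
0.08550006327329844 -2.3020839980026815
cw -5.988263471817171 [ 6.4852385  -1.73877347 -0.39839619] [-0.25233232 -0.95299643  0.04566202] 0.019905335336162972 2.6989718014374375
```

>>> apply_moves --pt "0.02 0.0 -0.0008 0 0.01" --pt "0.02 0.0 -0.0016 0 0.02" --pt "0.02 0.0 -0.0016 0 0.02" --pt "0.02 0.0 -0.0016 0 0.02"

```text
t: 20.83
tool_pos: [0.4502, -0.2097, 0.2361]
tool_rot: [2.885, 1.239, 0.003]
contact_force: [7.4, -2.3, -1.0]
opening: 0.0199
grip_force: 3.3
```

```bash
python3 f.py
```

```text
0.08543571147546926 -2.318101937220476
cw -7.038475420685332 [ 7.4206669  -2.3471083  -0.99653113] [-0.3621589  -1.19439811  0.02352741] 0.01993565762541084 3.3245999179780483
```

>>> apply_moves --pt "0.02 0.0 -0.0008 0 0.01" --pt "0.02 0.0 -0.0016 0 0.02" --pt "0.02 0.0 -0.0024 0 0.03" --pt "0.02 0.0001 -0.003 0 0.035" --pt "0.02 0.0001 -0.003 0 0.035" --pt "0.02 0.0001 -0.003 0 0.035"

```text
t: 21.33
tool_pos: [0.4485, -0.2079, 0.2365]
tool_rot: [2.904, 1.188, 0.005]
contact_force: [8.7, -3.0, -2.5]
opening: 0.0201
grip_force: 4.6
```

```bash
python3 f.py; python3 b.py wb .064 screw_head spanner_handle
```

```text
0.08534226929666436 -2.3472239118655827
cw -8.285235738002948 [ 8.67477163 -2.99181178 -2.5427387 ] [-0.69236701 -1.51202476  0.04532115] 0.020076998691421016 4.559870241209865
t 21.3333 tcp [ 0.4485 -0.2079  0.2365] yaw 0.7765 q6 0.20943100138062218 shift [ 0.0849  0.0307 -0.1232] roll 0.7765 F [ 8.6748 -2.9918 -2.5427] tau [-0.6924 -1.512   0.0453]
screw_head 0.59 [317.0, 69.1] [[ 0.5096 -0.1475  0.083 ]]
spanner_handle 0.62 [525.3, 328.9] [[ 0.4966 -0.3066  0.069 ]]
spanner_handle 0.56 [159.2, 231.5] [[ 0.4134 -0.1441  0.069 ]]
```

>>> apply_moves --pt "0.02 0.0 -0.0008 0 0.01" --pt "0.02 0.0 -0.0016 0 0.02" --pt "0.02 0.0 -0.0024 0 0.03" --pt "0.02 0.0001 -0.003 0 0.035" --pt "0.02 0.0001 -0.003 0 0.035" --pt "0.02 0.0001 -0.003 0 0.035"

```text
t: 21.98
tool_pos: [0.4468, -0.2061, 0.2369]
tool_rot: [2.923, 1.136, 0.007]
contact_force: [9.8, -5.5, -3.9]
opening: 0.02
grip_force: 5.7
```

```bash
python3 f.py; python3 f.py
```

```text
0.08525829706941837 -2.3761622332960295
cw -10.720108676470987 [ 9.79421079 -5.45597149 -3.88749258] [-0.92159832 -1.80065009  0.03715837] 0.019954970509729702 5.735933482646942
0.08525829706941837 -2.3761622332960295
cw -10.720108676470987 [ 9.79421079 -5.45597149 -3.88749258] [-0.92159832 -1.80065009  0.03715837] 0.019954970509729702 5.735933482646942
```

>>> apply_moves --pt "0.02 0.0 -0.0008 0 0.01" --pt "0.02 0.0 -0.0016 0 0.02" --pt "0.02 0.0001 -0.0025 0 0.03" --pt "0.02 0.0001 -0.0025 0 0.03" --pt "0.02 0.0001 -0.0025 0 0.03" --pt "0.02 0.0001 -0.0025 0 0.03" --pt "0.02 0.0001 -0.0025 0 0.03"

```text
t: 22.57
tool_pos: [0.4455, -0.2045, 0.2371]
tool_rot: [2.938, 1.091, 0.008]
contact_force: [11.7, -7.7, -4.4]
opening: 0.0201
grip_force: 6.6
```

```bash
python3 f.py
```

```text
0.08514975205745302 -2.400787135489092
cw -13.59369118808852 [11.73159861 -7.6921622  -4.39730042] [-1.19297629 -2.00264026  0.04646716] 0.02006774619524008 6.595877213403583
```

>>> apply_moves --pt "0.02 0 0 0 0" --pt "0.02 0 0 0 0" --pt "0.02 0 0.001 0 -0.01" --pt "0.02 0 0.003 0 -0.03" --pt "0.022 0.0 0.005 0 -0.05" --pt "0.024 0.0002 0.0065 0 -0.07" --pt "0.028 0.0002 0.0065 0 -0.07" --pt "0.03 0.0002 0.0065 0 -0.07" --pt "0.03 0.0002 0.0065 0 -0.07"

```text
t: 23.32
tool_pos: [0.4478, -0.2077, 0.2351]
tool_rot: [-2.903, -1.196, 0.003]
contact_force: [-0.5, -0.5, -0.3]
opening: 0.0301
grip_force: 0.2
```

```bash
python3 f.py; python3 -c "
from h import *
goal([.4133,-.1447,.30],-.02)"
```

```text
0.0857322954150219 -2.3548359686254337
cw -0.014286784518088014 [-0.45104787 -0.47250713 -0.25374755] [-0.02880589 -0.02653408  0.01614536] 0.030072144990443035 0.1794655853882432
t 23.3167 tcp [ 0.44776052 -0.20770419  0.23507894] yaw 0.7815 q6 0.20434474063037023 shift [ 0.0198 -0.0692 -0.0647] roll 0.8015 F [-0.45104787 -0.47250713 -0.25374755] tau [-0.02880589 -0.02653408  0.01614536]
```

>>> apply_moves --pt "0.03 0 0 -0.03 0" --pt "0.03 0 0 -0.06 0" --pt "0.03 0 -0.01 -0.06 0.12" --pt "0.03 0.01 -0.04 -0.06 0.24" --pt "0.03 0.02 -0.069 -0.06 0.36" --pt "0.03 0.02 -0.069 -0.06 0.48" --pt "0.03 0.02 -0.069 -0.06 0.6" --pt "0.03 0.02 -0.069 -0.06 0.72" --pt "0.03 0.02 -0.069 -0.06 0.8" --pt "0.03 0.02 -0.069 -0.06 0.8" --pt "0.03 0.02 -0.069 -0.06 0.8"

```text
t: 24.23
tool_pos: [0.4136, -0.1447, 0.2953]
tool_rot: [-3.141, 0.025, 0.003]
contact_force: [0.8, -0.0, -0.1]
opening: 0.0301
grip_force: 0.0
```

```bash
cat > g.py <<'E'
from h import *
np.set_printoptions(precision=4,suppress=True)
o=telemetry.get_obs();p=shot('wrist');print(o['tool_pos'],o['contact_force'],o['opening'])
r=eyes.outline_of('spanner',p)[0];P=cloud(p,r['region']);P=P[P[:,2]>.055]
W=T(o);Q=(P-W[:3,3])@W[:3,:3]
for a in np.arange(-.02,.14,.02):
    s=abs(Q[:,0]-a)<.006
    if s.sum()>3: print(round(a,2),s.sum(),np.median(P[s],0),np.median(Q[s],0),np.ptp(Q[s,1]))
H=P[(P[:,2]<.0765)&(P[:,2]>.07)];l=cv2.fitLine((H[:,:2]*1000).astype(np.float32),2,0,.01,.01).ravel();print(l, 'yaw',np.arctan(l[1]/l[0]))
E
python3 g.py; python3 b.py wc .064 screw_head nut_knob spanner spanner_handle screw_mark
```

```text
[ 0.4136 -0.1447  0.2953] [ 0.8166 -0.016  -0.1364] 0.03013178266257146
-0.02 253 [ 0.3949 -0.1447  0.0741] [-0.0183  0.0006  0.2212] 0.011924360282193791
0.0 366 [ 0.4132 -0.1446  0.0742] [ 0.0001 -0.      0.2211] 0.011589611215585648
0.02 413 [ 0.4332 -0.1454  0.0744] [0.02   0.0006 0.2208] 0.011816636760253256
0.04 455 [ 0.4535 -0.1458  0.0744] [0.0403 0.0006 0.2208] 0.012044462493590886
0.06 558 [ 0.474  -0.1465  0.0753] [0.0608 0.0011 0.2199] 0.01726438864880424
0.08 1774 [ 0.4936 -0.1469  0.0829] [0.0803 0.001  0.2122] 0.050075587445359795
0.1 1568 [ 0.5132 -0.1422  0.0829] [ 0.0999 -0.0041  0.2122] 0.05437768534484934
0.12 669 [ 0.5295 -0.1475  0.0831] [0.1164 0.001  0.2119] 0.03352821185310242
[   0.9994   -0.0335  438.721  -145.5928] yaw -0.033462077
t 24.3333 tcp [ 0.4138 -0.1449  0.2955] yaw -0.0166 q6 1.0806161027463728 shift [ 0.1166  0.0232 -0.0646] roll -0.0166 F [0.4573 0.737  0.1474] tau [ 0.0237 -0.0124 -0.0234]
nut_knob 0.55 [450.0, 161.3] [[ 0.4545 -0.2136  0.088 ]]
nut_knob 0.24 [322.8, 53.2] [[ 0.5086 -0.1472  0.088 ]]
spanner_handle 0.68 [324.6, 218.2] [[ 0.4156 -0.1469  0.069 ]]
screw_mark 0.4 [448.1, 164.4] [[ 0.4471 -0.2217  0.064 ]]
```

>>> apply_moves --pt "0.026 0 0 0.03 0.016" --pt "0.026 0 0 0.045 0.016" --pt "0.026 0 0.0005 0.052 0.016" --pt "0.026 0 0.0005 0.054 0.016" --pt "0.026 0 0.0005 0.054 0.016" --pt "0.0 0 0.0005 0.054 0.016" --pt "0.0 0 0.0005 0.054 0.016" --pt "0.0 0 0.0005 0.054 0.016" --pt "0.0 0 0.0005 0.054 0.016" --pt "0.0 0 0.0005 0.054 0.016" --newtons 100

```text
t: 25.47
tool_pos: [0.4144, -0.1455, 0.2428]
tool_rot: [3.141, -0.053, 0.003]
contact_force: [1.4, 1.8, 2.8]
opening: 0.007
grip_force: 98.4
```

```bash
python3 f.py; python3 -c "
from h import *
goal([.4133,-.1447,.30],.065)"
```

```text
0.09390488078345387 3.1261161377605595
cw 1.8450676262837864 [1.35930023 1.8242497  2.84897709] [ 0.37637104 -0.05705923  0.10621263] 0.007007605218058171 98.4300232026726
t 25.4667 tcp [ 0.41440637 -0.14554674  0.24284112] yaw -0.034 q6 1.096992486470948 shift [-0.001  -0.0008 -0.0572] roll -0.099 F [1.35930023 1.8242497  2.84897709] tau [ 0.37637104 -0.05705923  0.10621263]
```

>>> apply_moves --pt "0.0 0.0 0.0024 0 -0.025" --pt "0.0 0.0001 0.0047 0 -0.05" --pt "0.0 0.0003 0.0071 0 -0.075" --pt "0.0 0.0005 0.0094 0 -0.1" --pt "0.0 0.0005 0.0094 0 -0.1" --pt "0.0 0.0005 0.0094 0 -0.1"

```text
t: 25.97
tool_pos: [0.4146, -0.1551, 0.2426]
tool_rot: [3.139, 0.102, 0.003]
contact_force: [1.8, 2.1, 2.2]
opening: 0.0071
grip_force: 98.5
```

```bash
python3 f.py
```

```text
0.09402526131499335 -3.055691910582296
cw 1.8991165404958132 [1.82805114 2.06356321 2.24677488] [ 0.2949471  -0.38149745  0.22361538] 0.007136896737009693 98.4504752419889
```

>>> apply_moves --pt "0.0 0.0 -0.0024 0 0.025" --pt "0.0 0.0001 -0.0047 0 0.05" --pt "0.0 0.0003 -0.0075 0 0.08" --pt "0.0 0.0003 -0.0075 0 0.08" --pt "0.0 0.0003 -0.0075 0 0.08"

```text
t: 26.38
tool_pos: [0.4141, -0.1474, 0.2421]
tool_rot: [3.141, -0.021, 0.001]
contact_force: [0.6, 0.6, 2.2]
opening: 0.0073
grip_force: 98.3
```

```bash
python3 f.py
```

```text
0.09423240778281868 -3.1372165028482124
cw 0.5782503512182505 [0.55341514 0.58067773 2.23301896] [ 0.1549972  -0.17810878  0.12847033] 0.007274243326473964 98.34704062901437
```

Lift a little and check the force.

>>> apply_moves --pt "0.0 0.0 0 -0.002 0" --pt "0.0 0.0 0 -0.004 0" --pt "0.0 0.0 0 -0.007 0" --pt "0.0 0.0 0 -0.01 0" --pt "0.0 0.0 0 -0.01 0"

```text
t: 26.8
tool_pos: [0.4142, -0.1474, 0.2521]
tool_rot: [-3.141, 0.022, -0.002]
contact_force: [5.7, 0.4, -4.4]
opening: 0.0069
grip_force: 98.2
```

```bash
python3 g.py; python3 f.py
```

```text
[ 0.4142 -0.1474  0.2521] [ 5.6866  0.443  -4.3875] 0.006935837950164228
-0.02 303 [ 0.3952 -0.1475  0.0844] [-0.0191  0.0005  0.1677] 0.008132187518636159
0.0 355 [ 0.4146 -0.1478  0.0832] [0.0002 0.0005 0.1689] 0.006868459023347034
0.02 665 [ 0.4344 -0.1476  0.0816] [0.02   0.0001 0.1705] 0.011301720180620433
0.04 748 [ 0.4544 -0.148   0.0803] [0.04   0.0001 0.1719] 0.011795968752653709
0.06 991 [ 0.4757 -0.1479  0.0804] [ 0.0614 -0.0003  0.1717] 0.017680022875515983
0.08 3123 [ 0.4943 -0.1479  0.0861] [ 0.0799 -0.0006  0.1661] 0.0500382085629892
0.1 2982 [ 0.515  -0.1516  0.0845] [0.1006 0.0027 0.1677] 0.05075902661863866
[   0.9989   -0.0459  509.2931 -157.5474] yaw -0.045954358
0.09417328553173036 -3.137870295187722
cw -0.023948127516839553 [ 5.49986072e+00 -3.47574611e-03 -5.33522403e+00] [ 0.12141046 -0.63569469  0.00251912] 0.007561317362728535 98.24601240456104
```

>>> apply_moves --pt "0.0 0.0 0 0.0 0" --pt "0.0 0.001 0 0.0 0" --pt "0.0 0.001 0 -0.002 0" --pt "0.0 0.001 0 -0.004 0" --pt "0.0 0.001 0 -0.004 0" --newtons 120

```text
t: 27.32
tool_pos: [0.4147, -0.1474, 0.256]
tool_rot: [-3.141, 0.022, 0.003]
contact_force: [0.8, 0.8, -3.9]
opening: 0.0064
grip_force: 118.5
```

```bash
python3 g.py; python3 f.py
```

```text
[ 0.4147 -0.1474  0.256 ] [ 0.7795  0.823  -3.8843] 0.006373916043702342
-0.02 265 [ 0.3954 -0.1475  0.0879] [-0.019   0.0005  0.1681] 0.006260335737200569
0.0 329 [ 0.4145 -0.1478  0.087 ] [0.0001 0.0005 0.169 ] 0.006015326416000654
0.02 672 [ 0.4346 -0.1476  0.0858] [0.0202 0.0001 0.1701] 0.01177011090950841
0.04 760 [ 0.4545 -0.1479  0.0849] [0.0401 0.0001 0.171 ] 0.01175306608587889
0.06 995 [ 0.4757 -0.1479  0.0855] [ 0.0613 -0.0003  0.1703] 0.01793609820449109
0.08 3157 [ 0.4943 -0.1478  0.0915] [ 0.08   -0.0006  0.1644] 0.04767932478683391
0.1 3309 [ 0.5153 -0.1493  0.0903] [0.1009 0.0005 0.1655] 0.050700842512689547
[   0.8956   -0.4449  514.2308 -158.1669] yaw -0.46100947
0.09361689260142216 -3.137644170091984
cw 0.7219828582974532 [ 0.04903265  0.72218209 -2.50319008] [0.10965637 0.14334149 0.03618839] 0.006293161007177994 118.5989566706121
```

>>> apply_moves --pt "0.0 0.0 0 -0.01 0" --pt "0.0 0.0 0 -0.025 0" --pt "0.0 0.0 0 -0.05 0" --pt "0.0 0 0 -0.08 0" --pt "0.0 0 0 -0.105 0" --pt "0.0 0 0 -0.105 0"

```text
t: 27.92
tool_pos: [0.4161, -0.1482, 0.3676]
tool_rot: [3.136, -0.023, 0.014]
contact_force: [1.5, -1.5, -1.9]
opening: 0.0063
grip_force: 119.4
```

```bash
python3 -c "
from h import *
goal([.383,.272,.36],.066)
p=shot('wrist')
for t,z in[('screw_mark',.064),('screw_head',.083),('nut_knob',.088)]:
  for r in eyes.tip_of(t,p)[:1]:print(t,r['confidence'],atz(p,[r['point']],z))"
```

```text
t 27.9167 tcp [ 0.41611648 -0.14820876  0.36761224] yaw -0.0144 q6 1.0744938365692491 shift [-0.0392 -0.4197  0.0049] roll -0.0804 F [ 1.53185923 -1.46375733 -1.87896771] tau [-0.05173579  0.14197852 -0.09468361]
screw_head 0.68 [[ 0.49304008 -0.32742891  0.083     ]]
nut_knob 0.61 [[ 0.46154231 -0.21762254  0.088     ]]
```

>>> apply_moves --pt "0 0 -0.04 0 0" --pt "0 -0.005 -0.08 0 -0.03" --pt "0 -0.01 -0.12 0 -0.08" --pt "0 -0.015 -0.16 0 -0.08" --pt "0 -0.02 -0.2 0 -0.08" --pt "0 -0.025 -0.24 0 -0.08" --pt "0 -0.03 -0.28 0 -0.08" --pt "0 -0.037 -0.32 0 -0.08" --pt "0 -0.037 -0.36 0 -0.08" --pt "0 -0.037 -0.4 0 -0.08" --pt "0 -0.037 -0.42 0 -0.08" --pt "0 -0.037 -0.42 0 -0.08"

```text
t: 29.12
tool_pos: [0.3828, 0.2761, 0.3582]
tool_rot: [3.139, 0.111, -0.008]
contact_force: [0.2, 0.3, -2.2]
opening: 0.0063
grip_force: 119.2
```

>>> apply_moves --pt "0 0 0 0.04 0" --pt "0 0 0 0.08 0" --pt "0 0 0 0.12 0" --pt "0 0 0 0.15 0" --pt "0 0 0 0.165 0" --pt "0 0 0 0.165 0" --pt "0 0 0 0.165 0"

```text
t: 29.7
tool_pos: [0.3829, 0.2721, 0.1937]
tool_rot: [3.138, 0.102, -0.008]
contact_force: [-0.2, -0.2, -2.1]
opening: 0.0064
grip_force: 119.3
```

```bash
sed -i 's/>.055/>.0/' g.py; python3 g.py
```

```text
[0.3829 0.2721 0.1937] [-0.2209 -0.1603 -2.1391] 0.006366926751476968
-0.02 261 [0.3633 0.2702 0.0256] [-0.019   0.0001  0.1683] 0.006258143828799391
0.0 322 [0.3821 0.2714 0.0248] [-0.0001  0.0005  0.169 ] 0.006018842410607237
0.02 685 [0.4021 0.2729 0.0236] [0.0201 0.0001 0.1701] 0.012890107645614237
0.04 753 [0.4222 0.2741 0.0228] [0.0402 0.0001 0.1707] 0.013223569610608362
0.06 1018 [0.4433 0.2756 0.0236] [0.0613 0.0001 0.1699] 0.017946673246705257
0.08 3215 [0.4618 0.277  0.0295] [ 0.0799 -0.0002  0.1639] 0.05247544123611324
0.1 3604 [0.4832 0.2784 0.0283] [0.1012 0.0001 0.1649] 0.06125573943151073
0.12 4 [0.4953 0.3034 0.0015] [ 0.1151 -0.0243  0.1917] 0.0006955169281520242Traceback (most recent call last):
  File "g.py", line 9, in <module>
    H=P[(P[:,2]<.0765)&(P[:,2]>.07)];l=cv2.fitLine((H[:,:2]*1000).astype(np.float32),2,0,.01,.01).ravel();print(l, 'yaw',np.arctan(l[1]/l[0]))
                                       ~~~~~~~~~~~^^^^^^^^^^^^^^^^^^^^^^^^^^^^^^^^^^^^^^^^^^^^^^^
cv2.error: OpenCV(4.12.0) /io/opencv/modules/imgproc/src/linefit.cpp:50: error: (-215:Assertion failed) count > 0 in function 'fitLine2D_wods'
```

>>> apply_moves --pt "0 0 0 0.004 0" --pt "0 0 0 0.007 0" --pt "0 0 0 0.009 0" --pt "0 0 0 0.011 0" --pt "0 0 0 0.0125 0" --pt "0 0 0 0.014 0" --pt "0 0 0 0.014 0"

```text
t: 30.38
tool_pos: [0.384, 0.2731, 0.1818]
tool_rot: [-3.14, -0.103, -0.0]
contact_force: [-0.4, -0.4, -2.0]
opening: 0.0059
grip_force: 119.6
```

>>> apply_moves --pt "0 0 0 0.001 0" --pt "0 0 0 0.002 0" --pt "0 0 0 0.003 0" --pt "0 0 0 0.003 0" --pt "0 0 0 0.003 0"

```text
t: 30.8
tool_pos: [0.3842, 0.2732, 0.1797]
tool_rot: [-3.14, -0.103, -0.0]
contact_force: [-3.8, -0.9, 5.1]
opening: 0.0058
grip_force: 120.7
```

```bash
python3 g.py 2>/dev/null
```

```text
[0.3842 0.2732 0.1797] [-3.7873 -0.8749  5.1198] 0.005771510528164454
-0.02 262 [0.3653 0.2717 0.0107] [-0.0191  0.0001  0.169 ] 0.006275237396192885
0.0 321 [0.3846 0.2729 0.0107] [0.0003 0.0005 0.1689] 0.006027171596653726
0.02 663 [0.4044 0.2744 0.0104] [0.0202 0.0001 0.1693] 0.011635667497931459
0.04 775 [0.4243 0.2757 0.0106] [0.0401 0.0001 0.1691] 0.01229359860753125
0.06 1021 [0.4455 0.2771 0.0125] [0.0613 0.0001 0.1672] 0.017550695881881406
0.08 3354 [0.464  0.2786 0.019 ] [ 0.08   -0.0002  0.1607] 0.051743291146038616
0.1 3719 [0.4852 0.2807 0.0187] [ 0.1012 -0.0005  0.161 ] 0.05319277858028652
```

Flat on the bench (handle top 10.5 mm, eye top 19 mm). Release and lift.

>>> apply_moves --pt "0.012 0 0 0 0" --pt "0.025 0 0 0 0" --pt "0.035 0 0 0 0" --pt "0.035 0 0 0 0" --pt "0.035 0 0 0 0" --pt "0.035 0 0 -0.02 0" --pt "0.035 0 0 -0.05 0" --pt "0.035 0 0 -0.09 0" --pt "0.035 0 0 -0.13 0" --pt "0.035 0 0 -0.13 0"

```text
t: 31.73
tool_pos: [0.3864, 0.2743, 0.3184]
tool_rot: [-3.133, -0.103, -0.023]
contact_force: [0.9, 0.7, 1.1]
opening: 0.0349
grip_force: 0.0
```

```bash
python3 g.py 2>/dev/null; python3 -c "
from h import *
np.set_printoptions(precision=4,suppress=True)
p=shot('top');cv2.imwrite('pics/t9.png',cv2.resize(p['img'][150:290,220:450],None,fx=3.4,fy=3.4,interpolation=2))
for t,z in[('screw_mark',.064),('screw_head',.083),('nut_knob',.088),('spanner',0),('bowl',0)]:
  for r in eyes.tip_of(t,p)[:1]:print(t,r['confidence'],r['point'],atz(p,[r['point']],z))"
```

```text
[0.3864 0.2743 0.3184] [0.8746 0.7325 1.122 ] 0.03494084741576092
-0.02 189 [0.3709 0.2727 0.0105] [-0.0203  0.0024  0.3076] 0.012167322490885134
0.0 215 [0.3913 0.2739 0.0105] [0.     0.0024 0.3079] 0.012994081675820338
0.02 196 [0.4112 0.2748 0.0107] [0.0203 0.0031 0.308 ] 0.011624604974908652
0.04 227 [0.4307 0.2764 0.0105] [0.0398 0.0031 0.3085] 0.012320024753786653
0.06 370 [0.4512 0.2777 0.0139] [0.0604 0.003  0.3054] 0.024467927909409735
0.08 705 [0.4705 0.2763 0.0189] [0.0795 0.0052 0.3007] 0.05036712849557746
0.1 865 [0.4911 0.2808 0.0188] [0.1001 0.0022 0.3011] 0.04790427362442951
screw_mark 0.55 [379.6, 225.0] [[ 0.5106 -0.1642  0.064 ]]
screw_head 0.71 [390.5, 246.8] [[ 0.452  -0.2191  0.083 ]]
nut_knob 0.57 [391.3, 243.7] [[ 0.4615 -0.2176  0.088 ]]
spanner 0.49 [251.2, 193.9] [[0.4653 0.2864 0.    ]]
bowl 0.86 [288.3, 211.1] [[0.4554 0.1425 0.    ]]
```

View pics/t9.png

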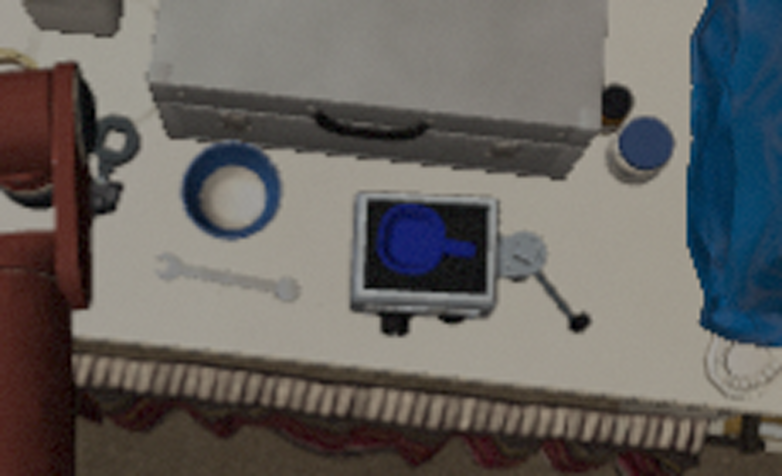

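The final picture shows the spanner lying by its old place at crop (116,140). The lever has swung round to (578,322), and the tray, bowl, thin spanner and jar haven't moved.

```bash
python3 -c "
from station import ctrl
print(ctrl.finish_job())"
```

```text
the job is handed in; nothing more can be done
None
```

I handed the job in: the jam nut was tightened to about 13.6 N at the knob (about 1.15 N m) with the spanner held against the housing, and the spanner now lies flat on the bench, let go; the hand-in gave no verdict, and I worked out the tightness from force readings only.

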